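Pack the blue-banded microphone kit into its foam-lined case

TASK

Pack the blue-banded kit into the open flight case: the pencil microphone, the studio microphone, the direct-injection box and the drum microphone, each resting on the bottom of the foam pocket cut to its shape, the drum microphone upright with its mesh up and the studio microphone and the box right side up as they lie now. Lower each one into place, do not drop it. The pencil and drum microphones with red bands belong to another kit: leave them where they are.

Things in the scene. Friction and masses are not known exactly. Their poses are not given: they have to be found in the camera images.
- pencil_mic: Blue-banded pencil microphone, a black rod 20 mm in diameter and 100 mm long with a grey mesh head at +x and two eight-sided blue rubber rings, 24 mm across flats and 14 mm wide, centred at x = -36 mm and x = +24 mm, which keep it from rolling. It lies on the rings. Origin: on its axis at mid-length, 12 mm above what it lies on; x along the rod, level. About 0.12 kg.
- studio_mic: Studio microphone, a silver-and-mesh rounded block 104 long (x) x 42 wide (y) x 40 mm high (z), lying flat, with a blue band around its middle; mesh half at +x. Origin: centre of its underside; z up. About 0.32 kg.
- di_box: Direct-injection box, a dark grey metal box 70 (x) x 52 (y) x 44 mm high (z) with black ends, sockets in the end faces and a blue band around its middle. Origin: centre of its underside; z up. About 0.38 kg.
- drum_mic: Blue-banded drum microphone, a black round barrel 38 mm in diameter, 60 mm tall, standing upright on its flat end: straight barrel from 3 to 46 mm, a blue sloping collar (46 to 49 mm), then a grey mesh top 29 mm in diameter. Origin: centre of its underside; z up. About 0.22 kg.
- red_pencil_mic: Belongs to another kit: red-banded pencil microphone, a black rod 20 mm in diameter and 100 mm long with a grey mesh head at +x and two eight-sided red rubber rings, 24 mm across flats and 14 mm wide, centred at x = -36 mm and x = +24 mm, which keep it from rolling. It lies on the rings. Origin: on its axis at mid-length, 12 mm above what it lies on; x along the rod, level.
- red_drum_mic: Belongs to another kit: red-banded drum microphone, a black round barrel 38 mm in diameter, 60 mm tall, standing upright on its flat end: straight barrel from 3 to 46 mm, a red sloping collar (46 to 49 mm), then a grey mesh top 29 mm in diameter. Origin: centre of its underside; z up.
- foam_pencil: Fixed foam block 128 x 108 x 40 mm, charcoal, pocket floor pale yellow; for the pencil microphone: cross-shaped, a slot 114 (x) x 38 (y) mm, crossed mid-way by a finger cut-out 44 (x) x 88 (y) mm, equally deep. Origin: centre of underside, 6 mm above the table; x along the 128 mm, z up. Pocket centred on it, floor 26 mm above origin, 14 mm deep. The case rim stands 56 mm above the table.
- foam_studio: Fixed foam block 128 x 108 x 40 mm, charcoal, pocket floor pale yellow; for the studio microphone: long plain rectangle 118 (x) x 56 (y) mm with no room for fingers in it; the seated microphone stands 26 mm proud of the foam. Origin: centre of underside, 6 mm above the table; x along the 128 mm, z up. Pocket centred on it, floor 26 mm above origin, 14 mm deep.
- foam_di: Fixed foam block 128 x 108 x 40 mm, charcoal, pocket floor pale yellow; for the direct-injection box: short plain rectangle 84 (x) x 66 (y) mm with no room for fingers in it; the seated box stands 30 mm proud of the foam. Origin: centre of underside, 6 mm above the table; x along the 128 mm, z up. Pocket centred on it, floor 26 mm above origin, 14 mm deep.
- foam_drum: Fixed foam block 128 x 108 x 40 mm, charcoal, pocket floor pale yellow; for the drum microphone: round (eight-sided) hole 54 mm across, in which it stands upright and 46 mm proud of the foam. Origin: centre of underside, 6 mm above the table; x along the 128 mm, z up. Pocket centred on it, floor 26 mm above origin, 14 mm deep. The four blocks lie two by two in the open flight case, in any order.
There are look-alikes about, which are no part of the job. Leave any orange look-alike of the studio_mic alone.

How it is judged:
By the outcome, as a careful person would: the job done as asked, in the order asked, and still so for the second after the job is handed in, with the robot touching nothing.
It also fails if it takes over 128 s, if anything falls off the work surface, if the arm or the gripper's body presses on something with over 40 N, if the wrist force passes 120 N, or if a joint passes its speed limit or range.

ROBOT

A 6-joint arm with a two-finger parallel gripper is mounted at the origin on the work surface. World frame = base frame: x ahead of the robot, y to its left, z up, the work surface at z = 0. Lengths are in mm, angles in rad, forces in N, time in s.
With the tool pointing down it reaches from about 275 to 750 mm from the base axis. Payload 10.2 kg.
Tool frame: the origin (TCP) lies between the finger pads; the fingertips stand 11 mm ahead of it and the grasp point (between the pads) lies 8 mm behind it (ctrl.nose_length is the distance from the TCP to the fingertips, in mm); x points along the fingers, y is the direction in which the jaws open and shut, and the axes are right-handed (so a half turn about x gives the same grasp; the last joint's range is limited). The gripper opens to 85 mm and grips with 20 to 120 N. Pads are 22 mm wide; open, the fingers measure 114 mm over their backs; the gripper's body (76 mm by 85 mm) begins 54 mm behind the grasp point. The pads swing forward as they close: fully open they stand 13 mm farther back than shut.
Start: joints at [0.89, 0.313, 1.498, -0, 1.331, -0.223], TCP at [232.05, 470.939, 242.294] pointing down, gripper open.
Joint ranges: [-2.94, 2.94], [-0.97, 2.17], [0.19, 2.56], [-1.23, 4.37], [0.02, 3.11], [-2.88, 2.88]. Speed limits (rad/s): [2.39, 2.39, 3.01, 3.14, 3.14, 3.14].

INTERFACE

Orientations are given as a unit quaternion [w, x, y, z].
In Python, from rig import ctrl, capture, ticket gives the robot as it stands.
- The arm moves only by the tool step_arm, never from a script. Its argument "commands" is a list of rows, each a list of 2 entries, a list of its own where there are three numbers: the shift along the world's x, y, z normalised to -1 to 1, where 1 is 0.04 m, then the turn about the world's z normalised to -1 to 1, where 1 is 180 degrees. A call has 1 to 5 rows; each row shifts and turns the commanded pose from where the row before left it; what a row does not reach is not made up. A row lasts 1/10 s, in which the tool goes at most 50 mm and 8.59 degrees, less where a joint would pass 70% of its speed; a pose out of reach is approached as far as the arm can. A call with a number of a shift or a turn outside -1 to 1 is refused whole. A call with a gripper value outside its range is refused whole. "gripper" is the closure, from -1 (fully open) to 1 (shut), so that 0 is half open, set as the call begins (left out, the last holds). The fingers move at their own pace and stop on an object; "force" is the grip in N (left out, the last holds). Time passes only in rows, so rows that do not move let the fingers close. It gives the time, the measured TCP pose, the force and the opening at its end, in the units of the state.
- ctrl.sense(): the state, without advancing time (a new reading comes with each control period).
- capture(name): name is "scene" or "top" or "wrist"; returns a dict with "image" (480x640x3 uint8, blue, green, red), "fov_y" (degrees; the focal length in pixels is half the picture's height over the tangent of half this angle, whatever the lens; pixels are square), "cx", "cy" (the principal point, pixels), "origin" and "orientation" of the camera in the world. Camera axes: x right, y down, z forward; pixel columns grow to the right and rows downward; lengths in mm; the calibration is good to about 2 mm. A picture is of the moment at which its call begins. There is no depth.
- ticket.finish_job(): hands the job in, once; it reports no verdict.
The state is a dict: "time_s": time; "joints": joint angles; "dq": joint speeds; "tau": joint torques, N m; "eef_pos": TCP position; "ee_rot": TCP orientation; "force": force on the tool from outside, world axes, zero at the start; "wrist_torque": the same for the moment, N m; "grip_width": opening from 0.0 (shut) to 1.0 (fully open).
Only numpy, scipy, OpenCV 4.12 (cv2) and the standard library are available. Lean on these libraries where they do the work, as an engineer would, in place of code of your own. Each camera call takes 0.05 s, during which the arm holds its last target.

## Working session

There is one attempt and no reset: what is moved stays moved. The work goes in short steps, Python scripts to look and compute and a tool call to move; the robot and the scene stay as the last step left them, time stands still between calls to the robot, and variables do not carry over. Pictures are saved under pics/ and viewed, and the job is handed in when it is done.

Besides the shell and the picture viewer there is one more tool, called after "Call:" as name([rows], argument=value, ...), one row to a line, values as JSON. step_arm: Moves the arm, as the interface text tells. Its arguments: {"type":"object","properties":{"commands":{"type":"array","items":{"type":"array"}},"gripper":{"type":"number"},"force":{"type":"number"}},"required":["commands"]}

```bash
ls; mkdir -p pics
python3 - <<'E'
from rig import ctrl,capture
import cv2
print(ctrl.sense())
for n in ("scene","top","wrist"):
    c=capture(n); cv2.imwrite(f"pics/{n}0.png",c["image"]); print(n,c["fov_y"],c["cx"],c["cy"],c["origin"],c["orientation"])
E
```

```text
pics
{'time_s': 0.0, 'joints': array([ 8.89572575e-01,  3.13456125e-01,  1.49843691e+00,  3.31033287e-06,
        1.33104169e+00, -2.23391409e-01]), 'dq': array([ 2.78498249e-04,  1.12012363e-03, -1.56139181e-03, -1.46932363e-03,
       -3.23942393e-05, -9.47753316e-04]), 'tau': array([ 4.53948242e-04, -4.12283242e+01, -2.59739792e+01, -1.99386650e-04,
        4.18472802e-03,  2.43898836e-05]), 'eef_pos': array([231.89553783, 470.72747449, 241.73201132]), 'ee_rot': array([ 0.68845181,  0.16003211,  0.6888686 , -0.16088468]), 'force': array([ 0.54597876, -0.00506113,  0.28868788]), 'wrist_torque': array([ 0.00601538, -0.07271717,  0.00062122]), 'grip_width': 1.0002766096519664}
scene 56.49303306319663 323.16627104655544 241.92410508220502 [990.30034054 382.27957369 580.7259879 ] [-0.17527622  0.3810641   0.82902383 -0.36984846]
top 52.027656806535106 315.80900760263205 242.65118769813483 [ 266.91260396  -36.53757173 1234.08801116] [-0.07260896  0.70680044 -0.70056253  0.06613027]
wrist 71.41369172432306 317.191231399904 241.28922649892598 [155.37722269 508.4588688  372.81527309] [0.13992822 0.83739039 0.52129303 0.08631921]
```

View pics/top0.png

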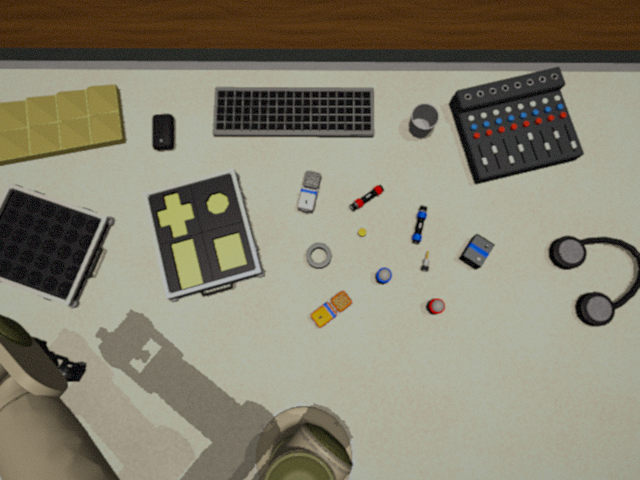

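View pics/scene0.png

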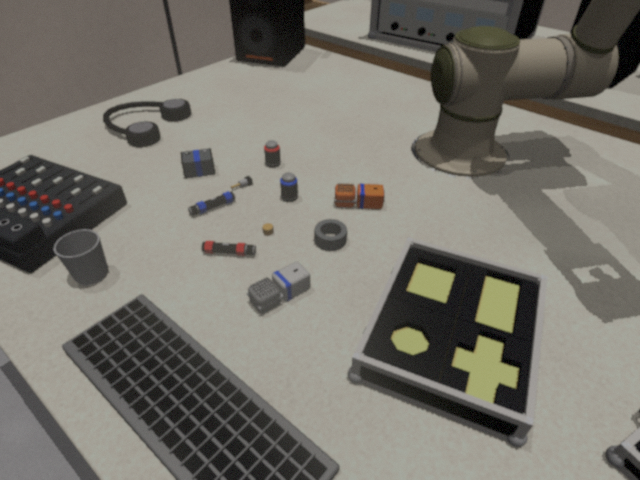

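View pics/wrist0.png

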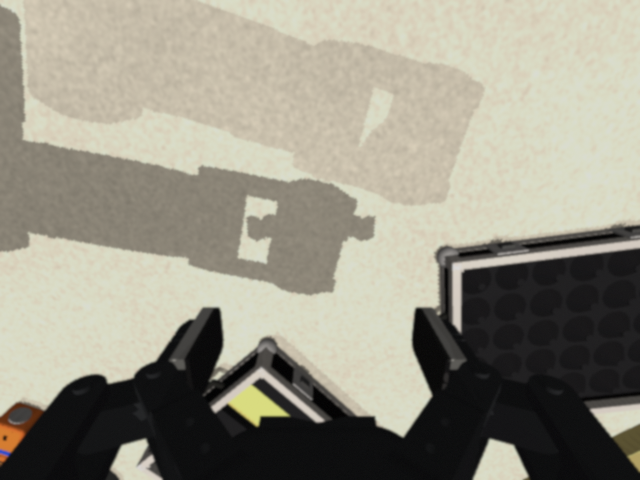

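```bash
cat > h.py <<'E'
import numpy as np, cv2
from scipy.spatial.transform import Rotation as R
def cam(c):
    f=240/np.tan(np.radians(c["fov_y"]/2)); q=np.array(c["orientation"]); 
    return f,c["cx"],c["cy"],np.array(c["origin"]),R.from_quat([q[1],q[2],q[3],q[0]]).as_matrix()
def ray(c,uv,z):
    f,cx,cy,o,M=cam(c); uv=np.atleast_2d(np.asarray(uv,float))
    d=np.c_[(uv[:,0]-cx)/f,(uv[:,1]-cy)/f,np.ones(len(uv))]@M.T
    return o+d*((z-o[2])/d[:,2])[:,None]
def proj(c,p):
    f,cx,cy,o,M=cam(c); q=(np.atleast_2d(p)-o)@M
    return np.c_[cx+f*q[:,0]/q[:,2],cy+f*q[:,1]/q[:,2]]
def masks(im):
    h=cv2.cvtColor(im,cv2.COLOR_BGR2HSV)
    return dict(blue=cv2.inRange(h,(108,120,60),(130,255,255)),
      red=cv2.inRange(h,(0,150,80),(6,255,255))|cv2.inRange(h,(172,150,80),(180,255,255)),
      yellow=cv2.inRange(h,(26,60,120),(36,200,255)))
def blobs(m,amin=6):
    cs,_=cv2.findContours(m,cv2.RETR_EXTERNAL,cv2.CHAIN_APPROX_NONE)
    out=[]
    for k in cs:
        z=np.zeros_like(m); cv2.drawContours(z,[k],-1,255,-1); ys,xs=np.nonzero(z&m)
        if len(xs)>=amin: out.append((np.c_[xs,ys],k))
    return out
def axis(P):
    P=P[:,:2]; m=P.mean(0); w,v=np.linalg.eigh(np.cov((P-m).T)); a=v[:,1]
    return m,np.degrees(np.arctan2(a[1],a[0])),2*np.sqrt(3*w[::-1])
E
python3 - <<'E'
from h import *
from rig import capture
for n in("top","scene"):
    c=capture(n); ms=masks(c["image"])
    for col,z in(("blue",20),("red",20),("yellow",39)):
        for p,k in blobs(ms[col],8):
            m,a,s=axis(ray(c,p,z)); 
            if np.hypot(*m)<900:print(n,col,len(p),p.mean(0).round(1),m.round(1),round(a,1),s.round(1))
c=capture("top");cv2.imwrite("pics/t_crop.png",cv2.resize(c["image"][150:350,280:520],None,fx=3,fy=3,interpolation=cv2.INTER_CUBIC))
E
```

```text
top blue 35 [329.6 310.1] [340.5 -59.6] -141.2 [43.  6.]
top blue 64 [381.2 276.8] [ 423.6 -187.3] -145.9 [41.1 31.5]
top blue 83 [478.  249.4] [ 494.7 -430.3] 57.2 [58.  16.2]
top blue 37 [416.4 236.5] [ 526.4 -277.3] 86.3 [23.9 20.9]
top blue 40 [421.1 214.6] [ 583.3 -291.1] 83.3 [22.5 18.6]
top blue 35 [308.4 191.2] [643.2  -3.7] 77.4 [45.3  6.3]
top red 64 [432.8 306.6] [ 351.3 -312.2] -166.3 [41.3 25.2]
top red 51 [359.5 202.4] [ 614.6 -134.8] -151.6 [20.9 16.8]
top red 53 [378.1 189.4] [ 649.4 -182.9] -158.9 [20.6 17.6]
top yellow 1015 [187.  263.8] [449.4 292.4] -164.0 [116.   53.8]
top yellow 862 [229.8 251.6] [480.5 188.1] -163.2 [82.2 65.3]
top yellow 29 [361.6 232.7] [ 530.9 -137.9] 75.1 [18.  12.2]
top yellow 337 [217.4 203.2] [604.3 224.9] 125.1 [48.  44.5]
top yellow 912 [175.4 214.9] [573.2 329.1] -163.8 [92.5 68.9]
scene blue 43 [282.8 279. ] [626.3 -12.6] 77.5 [42.2  4.5]
scene blue 34 [201.2 204.9] [ 585.6 -287.9] 61.4 [21.4 11.4]
scene blue 31 [227.6 195.2] [ 527.  -273.3] 67.3 [20.6 11.8]
scene blue 31 [361.8 190.3] [324.  -68.2] -141.3 [46.5  5.4]
scene blue 39 [288.  182.6] [ 408.2 -209. ] 132.1 [35.2 15.4]
scene blue 49 [195.9 155.8] [ 471.  -453.9] 54.5 [48.1 10.9]
scene red 8 [240.1 245.1] [ 616.1 -133.5] 135.0 [10.5  6.2]
scene yellow 2380 [485.2 368.5] [577.1 332.4] -163.7 [86.4 66.4]
scene yellow 691 [409.5 340.7] [606.6 227.8] 113.4 [44.3 38.7]
scene yellow 1683 [497.8 304. ] [454.3 296. ] -163.6 [104.1  53.2]
scene yellow 1171 [431.1 282.5] [483.3 192.3] -166.1 [69.9 63. ]
```

View pics/t_crop.png

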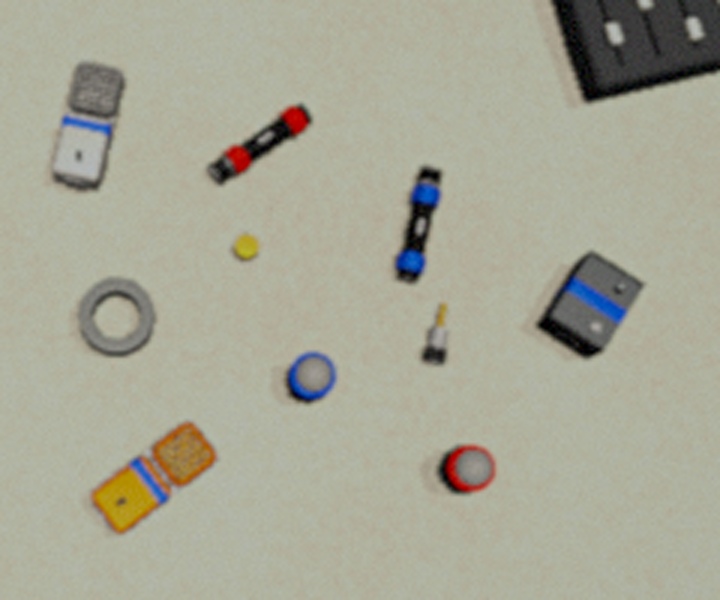

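Run:
```python
from h import *
from rig import ctrl,capture
s=ctrl.sense();q=s["ee_rot"];M=R.from_quat([q[1],q[2],q[3],q[0]]).as_matrix();print(M.round(3),ctrl.nose_length, np.degrees(np.arctan2(M[1,1],M[0,1])))
print(s["joints"])
c=capture("wrist");f,cx,cy,o,W=cam(c);print("cam in tool",M.T@(o-s["eef_pos"]),(M.T@W).round(3), f)
```

```text
[[-0.     0.442  0.897]
 [-0.     0.897 -0.442]
 [-1.    -0.    -0.   ]] 11.0 63.768596301256416
[ 8.89588254e-01  3.13106665e-01  1.49792328e+00  1.37637218e-05
  1.33097490e+00 -2.23386962e-01]
cam in tool [-131.0043057    -0.16895705  -85.35072948] [[ 0.    -0.325  0.946]
 [ 1.     0.    -0.   ]
 [-0.     0.946  0.325]] 333.91114404876856
```

Call:
step_arm([
  [[0.4, -0.94, 0], 0.0035],
  [[0.4, -0.94, 0], 0.0035],
  [[0.4, -0.94, 0], 0.0035],
  [[0.4, -0.94, 0], 0.0035],
  [[0.4, -0.94, 0], 0.0035],
], gripper=-1, force=40)

```text
time_s: 0.85
eef_pos: [312.3, 281.5, 242.4]
ee_rot: [0.693, 0.141, 0.693, -0.141]
force: [1.4, -0.5, 0.2]
grip_width: 0.999
```

Call:
step_arm([
  [[0.4, -0.94, -0.1], 0.0035],
  [[0.4, -0.94, -0.1], 0.0035],
  [[0.4, -0.94, -0.1], 0.0035],
  [[0.4, -0.94, -0.1], 0.0035],
  [[0.4, -0.94, -0.1], 0.0035],
])

```text
time_s: 1.35
eef_pos: [392.4, 93.3, 222.4]
ee_rot: [0.697, 0.122, 0.696, -0.122]
force: [0.7, 0.9, -0.3]
grip_width: 1.0
```

Call:
step_arm([
  [[0.4, -0.94, -0.2], 0.0035],
  [[0.4, -0.94, -0.2], 0.0035],
  [[0.4, -0.94, -0.2], 0.0035],
  [[0.4, -0.94, -0.2], 0.0035],
  [[0.4, -0.94, -0.2], 0.0035],
])

```text
time_s: 1.85
eef_pos: [472.4, -94.8, 182.0]
ee_rot: [0.7, 0.103, 0.699, -0.103]
force: [0.5, -0.2, -0.1]
grip_width: 0.996
```

Call:
step_arm([
  [[0.4, -0.94, -0.2], 0.0035],
  [[0.4, -0.94, -0.2], 0.0035],
  [[0.4, -0.94, -0.2], 0.0035],
  [[0.4, -0.94, -0.2], 0.0035],
  [[0.4, -0.94, -0.2], 0.0035],
])

```text
time_s: 2.35
eef_pos: [552.5, -282.7, 141.8]
ee_rot: [0.702, 0.084, 0.702, -0.084]
force: [-0.2, 0.7, 0.0]
grip_width: 1.001
```

Call:
step_arm([
  [[0, 0, 0], 0],
])

```text
time_s: 2.45
eef_pos: [552.2, -284.8, 140.1]
ee_rot: [0.702, 0.085, 0.702, -0.085]
force: [0.2, 0.3, -0.9]
grip_width: 1.001
```

```bash
cat > look.py <<'E'
from h import *
from rig import ctrl,capture
import sys
c=capture("wrist");cv2.imwrite("pics/"+sys.argv[1]+".png",c["image"]);s=ctrl.sense();z=float(sys.argv[2])
q=s["ee_rot"];M=R.from_quat([q[1],q[2],q[3],q[0]]).as_matrix();print(s["time_s"],s["eef_pos"].round(1),"jaw",np.degrees(np.arctan2(M[1,1],M[0,1])).round(1),"F",s["force"].round(1),"w",round(s["grip_width"],3),"q",s["joints"].round(2))
ms=masks(c["image"])
for col in("blue","red","yellow"):
    for p,k in blobs(ms[col],40):
        zz=39 if col=="yellow" else z
        m,a,sz=axis(ray(c,p,zz)); print(col,len(p),p.mean(0).round(),m.round(1),round(a,1),sz.round(1))
E
python3 look.py w1 20
```

```text
2.5 [ 551.8 -282.6  140.8] jaw 76.2 F [-0.9 -0.1  0.3] w 1.001 q [-0.66  0.61  1.32 -0.    1.21 -1.99]
blue 456 [317. 276.] [ 582.6 -292.2] 76.6 [22.2 16. ]
blue 585 [317. 205.] [ 524.5 -278.1] 76.3 [21.8 16. ]
blue 1630 [112. 212.] [ 492.2 -433.2] 63.0 [68.9 17.2]
blue 1012 [413.  32.] [ 427.3 -189.4] 53.7 [44.6 23. ]
red 503 [457. 313.] [ 644.1 -184. ] -149.6 [27.4 15.1]
red 581 [512. 264.] [ 609.7 -135.3] -141.8 [27.6 14.8]
```

View pics/w1.png

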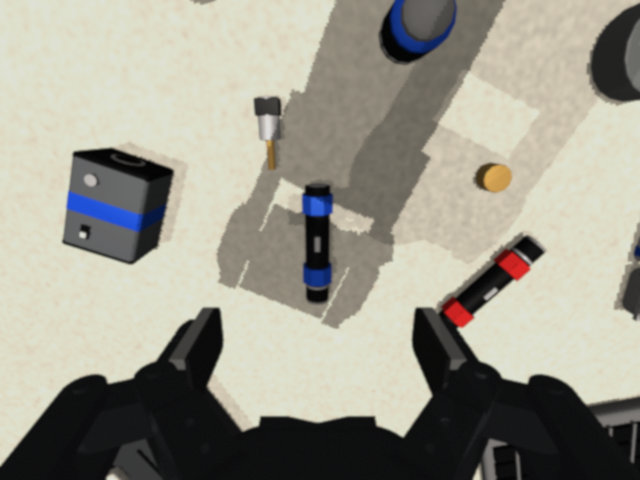

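Call:
step_arm([
  [[0.12, -0.08, -0.8], 0],
  [[0, 0, -0.8], 0],
  [[0, 0, -0.8], 0],
  [[0, 0, -0.5], 0],
  [[0, 0, 0], 0],
], gripper=-0.2)

```text
time_s: 3.0
eef_pos: [555.6, -282.4, 24.0]
ee_rot: [0.701, 0.085, 0.704, -0.083]
force: [0.0, -0.3, 0.3]
grip_width: 0.598
```

Call:
step_arm([
  [[0, 0, -0.2], 0],
  [[0, 0, -0.09], 0],
  [[0, 0, 0], 0],
])

```text
time_s: 3.3
eef_pos: [557.0, -284.2, 15.2]
ee_rot: [0.702, 0.084, 0.702, -0.084]
force: [0.4, 0.0, 0.3]
grip_width: 0.6
```

Call:
step_arm([
  [[0, 0, 0], 0],
  [[0, 0, 0], 0],
  [[0, 0, 0], 0],
  [[0, 0, 0], 0],
  [[0, 0, 0], 0],
], gripper=1, force=40)

```text
time_s: 3.8
eef_pos: [557.1, -284.5, 15.4]
ee_rot: [0.702, 0.084, 0.702, -0.084]
force: [-1.8, 0.8, 6.3]
grip_width: 0.216
```

```bash
python3 look.py w2 20
```

```text
3.85 [ 557.1 -284.5   15.4] jaw 76.4 F [-2.2  0.8  6.5] w 0.216 q [-0.66  0.77  1.39 -0.    0.97 -1.99]
blue 1305 [317. 381.] [ 583.5 -290.6] 76.6 [21.7 17.2]
blue 1098 [ 22. 273.] [ 501.1 -396.6] 108.4 [25.5  8.1]
blue 1962 [318. 261.] [ 524.9 -276.3] 77.2 [22.8 16.4]
red 887 [551. 424.] [ 636.1 -184.8] -146.6 [39.1  7.5]
red 505 [631. 345.] [ 597.2 -149.5] -164.0 [16.1  8.7]
yellow 49 [224. 151.] [ 474.3 -294.1] 167.5 [7.2 0.6]
```

View pics/w2.png

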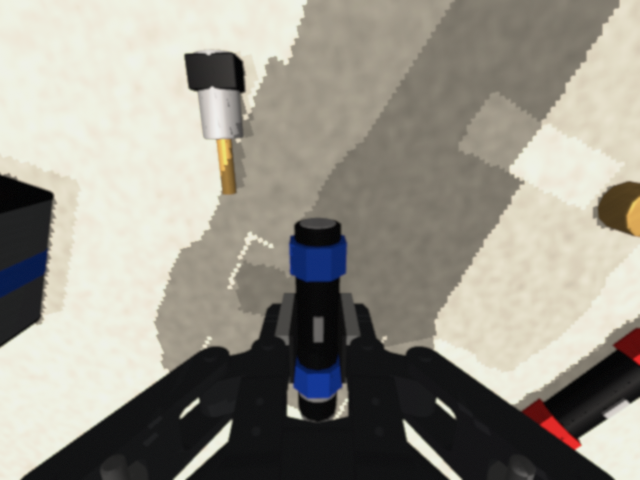

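Call:
step_arm([
  [[0, 0, 0.6], 0],
  [[0, 0, 0.9], 0],
  [[0, 0, 0.9], 0],
  [[0.023, 0.8, 0.9], 0.0104],
  [[0.023, 0.96, 0], 0.0104],
])

```text
time_s: 4.35
eef_pos: [560.2, -215.0, 151.4]
ee_rot: [0.707, 0.06, 0.702, -0.063]
force: [0.5, 0.4, -1.1]
grip_width: 0.216
```

Call:
step_arm([
  [[0.023, 0.96, 0], 0.0104],
  [[0.023, 0.96, 0], 0.0104],
  [[0.023, 0.96, 0], 0.0104],
  [[0.023, 0.96, 0], 0.0104],
  [[0.023, 0.96, 0], 0.0104],
])

```text
time_s: 4.85
eef_pos: [563.0, -20.3, 146.5]
ee_rot: [0.707, 0.003, 0.707, -0.003]
force: [1.1, -0.1, -1.1]
grip_width: 0.217
```

Call:
step_arm([
  [[0.023, 0.96, 0], 0.0104],
  [[0.023, 0.96, 0], 0.0104],
  [[0.023, 0.96, 0], 0.0104],
  [[0.023, 0.96, 0], 0.0104],
  [[0.023, 0.96, 0], 0.0104],
])

```text
time_s: 5.35
eef_pos: [567.5, 171.7, 146.4]
ee_rot: [0.705, -0.055, 0.705, 0.055]
force: [0.6, -0.9, -0.6]
grip_width: 0.213
```

Call:
step_arm([
  [[0.023, 0.96, 0], 0.0104],
  [[0.023, 0.96, 0], 0.0104],
  [[0.023, 0.96, 0], 0.0104],
  [[0.023, 0.2, 0], 0.0104],
  [[0, 0, 0], 0],
])

```text
time_s: 5.85
eef_pos: [571.2, 294.2, 146.1]
ee_rot: [0.7, -0.101, 0.7, 0.101]
force: [0.2, -0.3, -0.3]
grip_width: 0.217
```

```bash
python3 look.py w3 150
```

```text
5.9 [571.4 293.  146.2] jaw 106.3 F [-0.2 -0.4 -1.4] w 0.214 q [ 0.29  0.65  1.23 -0.    1.26 -1.56]
blue 1286 [317. 381.] [597.6 302.9] 105.7 [21.5 17.3]
blue 2048 [316. 261.] [539.5 285.4] 105.2 [23.6 16.6]
yellow 128 [190. 256.] [606.5 203.9] -164.1 [24.8  3.4]
yellow 3695 [385. 249.] [560.  345.5] -156.6 [95.8 37.4]
yellow 4185 [168.  65.] [481.3 169.4] -166.6 [78.1 20.4]
yellow 4433 [390. 102.] [462.1 313.2] -169.8 [98.5 25.9]
yellow 122 [347.  32.] [431.  272.9] -165.5 [43.   1.8]
```

View pics/w3.png

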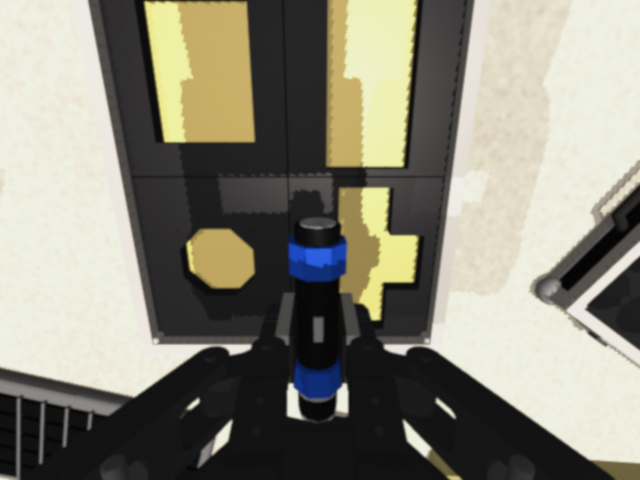

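```bash
cat > wide.py <<'E'
from h import *
from rig import ctrl,capture
import sys
c=capture("wrist")
im=c["image"];h=cv2.cvtColor(im,cv2.COLOR_BGR2HSV);m=cv2.inRange(h,(18,60,110),(38,200,255))
m=cv2.morphologyEx(m,cv2.MORPH_OPEN,np.ones((3,3)))
yaw=np.radians(16.2);ex=np.array([np.cos(yaw),np.sin(yaw)]);ey=np.array([-ex[1],ex[0]])
for p,k in blobs(m,100):
    u46=ray(c,p,46)[:,:2];u32=ray(c,p,32)[:,:2];n=cam(c)[3][:2]
    # extents per axis: side nearer camera nadir = mouth (46), other=floor(32); robust percentiles
    r=[]
    for e in(ex,ey):
        a,b=u46@e,u32@e;nn=n@e
        lo=[(a if np.min(a)>nn else b)][0].min(); lo=a.min() if a.min()>nn else b.min()
        hi=b.max() if b.max()>nn else a.max()
        r+= [lo,hi]
    cx=(r[0]+r[1])/2;cy=(r[2]+r[3])/2
    print(p.mean(0).round(),"size",round(r[1]-r[0],1),round(r[3]-r[2],1),"centre",(cx*ex+cy*ey).round(1), "edges",np.round(r,1))
E
python3 wide.py
python3 - <<'E'
from h import *
from rig import capture
c=capture("wrist")
for uv,z in(((363,187),46),((362,320),32),((418,259),32),((402,235),46),((402,283),32),((288,177),46)):
    p=ray(c,[uv],z)[0];a=np.radians(16.2);print(uv,p.round(1),"foam coords",round(p[0]*np.cos(a)+p[1]*np.sin(a),1),round(-p[0]*np.sin(a)+p[1]*np.cos(a),1))
c=capture("scene");f=cam(c)
E
```

```text
[222. 258.] size 53.6 54.8 centre [602.9 226.6] edges [615.4 669.   22.   76.8]
[374. 248.] size 113.9 63.0 centre [568.5 343.1] edges [584.7 698.6 139.3 202.3]
[204.  71.] size 84.6 67.2 centre [480.1 190.3] edges [471.9 556.4  15.2  82.4]
[368.  98.] size 102.2 56.6 centre [456.9 297. ] edges [470.5 572.7 129.4 186. ]
(363, 187) [518.7 311.   46. ] foam coords 584.9 153.9
(362, 320) [627.3 349.   32. ] foam coords 699.8 160.1
(418, 259) [562.3 373.7  32. ] foam coords 644.2 202.0
(402, 235) [543.9 349.5  46. ] foam coords 619.8 183.9
(402, 283) [585.5 369.1  32. ] foam coords 665.2 191.1
(288, 177) [526.6 259.3  46. ] foam coords 578.0 102.1
```

Call:
step_arm([
  [[-0.05, 0.9, 0], 0],
  [[0, 0, -0.5], 0],
  [[0, 0, -0.7], 0],
  [[0, 0, -0.7], 0],
  [[0, 0, 0], 0],
])

```text
time_s: 6.55
eef_pos: [568.0, 327.6, 67.0]
ee_rot: [0.698, -0.1, 0.703, 0.099]
force: [-0.3, 0.0, -1.2]
grip_width: 0.216
```

```bash
python3 look.py w4 75
```

```text
6.6 [569.2 328.2  69.7] jaw 106.2 F [0.1 0.7 0.5] w 0.217 q [ 0.35  0.77  1.24 -0.    1.14 -1.51]
blue 1336 [317. 381.] [591.  335.2] 105.8 [21.4 16.6]
blue 1964 [317. 261.] [534.8 318.9] 107.4 [22.  15.9]
yellow 5073 [116. 302.] [601.7 226. ] -139.6 [43.9 36.2]
yellow 285 [287. 221.] [532.2 302.5] -170.4 [15.5  5.2]
yellow 269 [332. 210.] [520.9 322.6] 62.9 [12.3  6.8]
yellow 239 [367.  28.] [442.8 313.7] -167.4 [22.5 18.2]
yellow 15118 [61. 67.] [493.9 192.3] 170.5 [53.5 46.3]
```

View pics/w4.png

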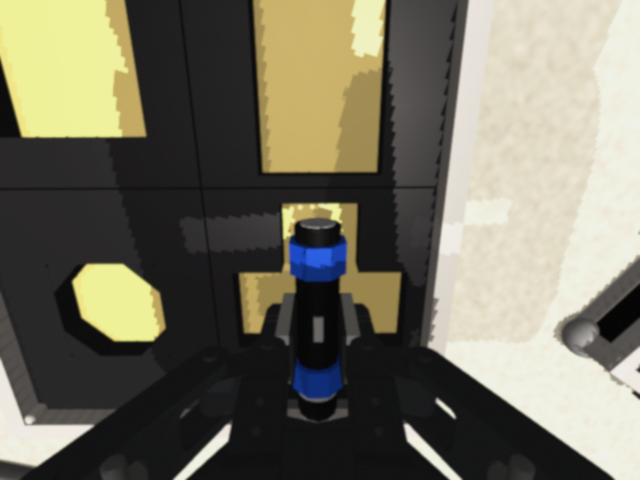

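Call:
step_arm([
  [[0, 0.03, -0.4], 0],
  [[0, 0, -0.05], 0],
  [[0, 0, -0.04], 0],
  [[0, 0, 0], 0],
])

```text
time_s: 7.0
eef_pos: [569.8, 330.6, 51.5]
ee_rot: [0.7, -0.1, 0.7, 0.1]
force: [0.4, -1.2, -0.8]
grip_width: 0.212
```

Call:
step_arm([
  [[0, 0, -0.05], 0],
  [[0, 0, -0.03], 0],
  [[0, 0, 0], 0],
])

```text
time_s: 7.3
eef_pos: [569.5, 330.5, 47.8]
ee_rot: [0.7, -0.1, 0.7, 0.1]
force: [-0.4, -0.5, -1.4]
grip_width: 0.216
```

Call:
step_arm([
  [[0, 0, -0.02], 0],
  [[0, 0, 0], 0],
])

```text
time_s: 7.5
eef_pos: [569.6, 330.6, 47.5]
ee_rot: [0.7, -0.1, 0.7, 0.1]
force: [-1.5, -0.9, 2.3]
grip_width: 0.217
```

Call:
step_arm([
  [[0, 0, 0], 0],
  [[0, 0, 0], 0],
  [[0, 0, 0], 0],
], gripper=0.1)

```text
time_s: 7.8
eef_pos: [569.6, 330.6, 47.1]
ee_rot: [0.7, -0.1, 0.7, 0.1]
force: [1.0, -0.1, 0.3]
grip_width: 0.451
```

Call:
step_arm([
  [[0, 0, 0.2], 0],
  [[0, 0, 0.5], 0],
  [[0, 0, 0.8], 0],
  [[0, 0, 0.8], 0],
  [[0, 0, 0], 0],
])

```text
time_s: 8.3
eef_pos: [571.4, 331.3, 144.8]
ee_rot: [0.703, -0.1, 0.697, 0.101]
force: [-0.6, -0.9, -0.6]
grip_width: 0.449
```

```bash
python3 look.py w5 52; python3 wide.py
```

```text
8.35 [570.5 330.9 141.9] jaw 106.3 F [-0.4 -0.5 -0.6] w 0.446 q [ 0.35  0.69  1.18 -0.    1.27 -1.51]
blue 561 [316. 282.] [595.1 338.6] 107.2 [21.9 16.5]
blue 737 [316. 203.] [537.7 321.7] 105.3 [21.8 15.9]
yellow 50 [627. 478.] [722.7 700.6] 103.1 [22.5  3.2]
yellow 83 [453. 468.] [758.1 527.1] 101.2 [32.7  3.6]
yellow 57 [299. 305.] [624.6 332.7] 110.5 [9.2 4.5]
yellow 73 [333. 304.] [615.7 358.8] 90.7 [7.7 7. ]
yellow 53 [369. 224.] [544.4 364.4] 48.4 [7.2 4.2]
yellow 2873 [167. 243.] [601.9 223.9] -159.5 [46.7 36.2]
yellow 511 [299. 183.] [530.5 306.6] 155.8 [27.6 16.6]
yellow 144 [356.  41.] [435.7 317.4] -163.8 [50.3  2.8]
yellow 128 [335.  36.] [436.9 304.4] -150.7 [42.7  8.9]
yellow 9285 [132.  60.] [485.7 186.2] -166.9 [69.  47.1]
[459. 475.] size 31.7 43.4 centre [759.  533.8] edges [861.9 893.6 279.2 322.6]
[170. 247.] size 54.5 54.8 centre [602.9 226.8] edges [614.9 669.4  22.2  77. ]
[315. 242.] size 114.2 87.6 centre [572.3 331.2] edges [584.9 699.1 114.6 202.2]
[358.  11.] size 15.6 4.3 centre [419.6 313.2] edges [482.5 498.1 181.6 185.8]
[310.  80.] size 89.8 56.5 centre [462.5 298.7] edges [482.6 572.4 129.6 186.1]
[142.  62.] size 73.4 67.0 centre [485.2 192. ] edges [482.8 556.2  15.5  82.5]
```

View pics/w5.png

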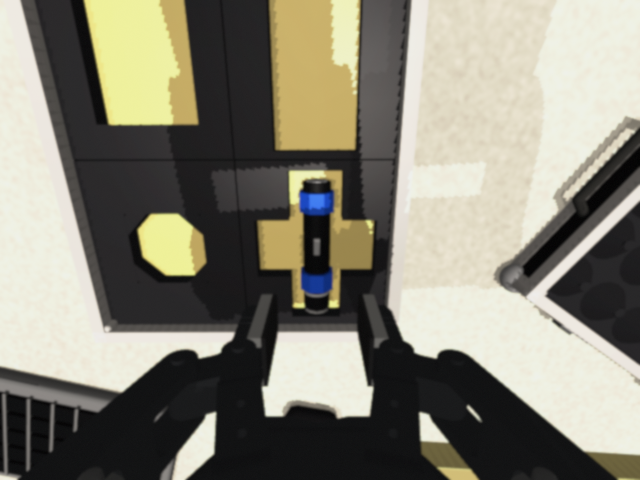

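Call:
step_arm([
  [[0.17, -0.83, 0], -0.016],
  [[0.17, -0.83, 0], -0.016],
  [[0.17, -0.83, 0], -0.016],
  [[0.17, -0.83, 0], -0.016],
  [[0.17, -0.83, 0], -0.016],
], gripper=-1)

```text
time_s: 8.9
eef_pos: [603.1, 163.2, 137.8]
ee_rot: [0.706, -0.011, 0.708, 0.011]
force: [0.5, 0.8, -0.3]
grip_width: 0.999
```

Call:
step_arm([
  [[0.17, -0.83, 0], -0.016],
  [[0.17, -0.83, 0], -0.016],
  [[0.17, -0.83, 0], -0.016],
  [[0.17, -0.83, 0], -0.016],
  [[0.17, -0.83, 0], -0.016],
])

```text
time_s: 9.4
eef_pos: [637.1, -2.8, 137.8]
ee_rot: [0.702, 0.078, 0.704, -0.078]
force: [0.5, 0.4, -0.1]
grip_width: 1.0
```

Call:
step_arm([
  [[0, 0, 0], 0],
])

```text
time_s: 9.5
eef_pos: [637.6, -5.3, 137.7]
ee_rot: [0.702, 0.079, 0.703, -0.079]
force: [0.3, 0.4, 1.0]
grip_width: 1.001
```

```bash
python3 look.py w6 40
```

```text
9.55 [637.2  -3.1 137.7] jaw 77.4 F [0.4 1.  0.2] w 0.999 q [-0.19  0.65  1.26 -0.    1.23 -1.54]
blue 524 [320. 247.] [635.4  -2.6] 77.6 [41.7  7.6]
red 466 [116. 299.] [ 642.5 -165.3] -136.6 [20.3 16.7]
red 554 [156. 249.] [ 610.6 -119.9] -135.6 [20.9 16. ]
yellow 1259 [630. 136.] [605.3 212.6] -176.8 [40.7 13.3]
yellow 305 [581.   5.] [522.7 179.3] 86.1 [15.3  6.6]
```

View pics/w6.png

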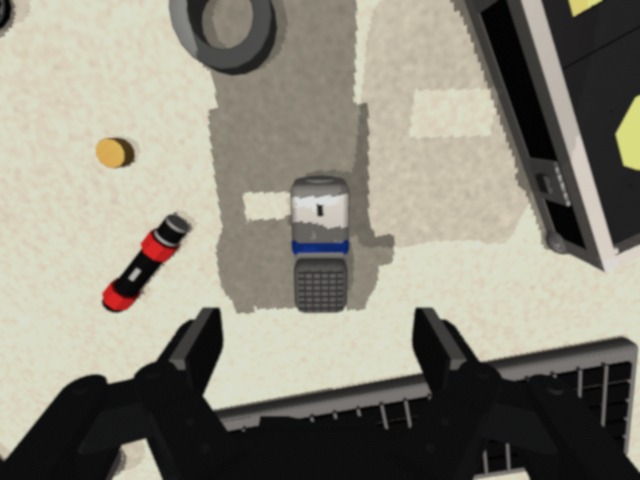

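Call:
step_arm([
  [[-0.045, 0, -0.6], 0],
  [[0, 0, -0.8], 0],
  [[0, 0, -0.8], 0],
  [[0, 0, -0.56], 0],
  [[0, 0, 0], 0],
])

```text
time_s: 10.05
eef_pos: [633.4, 0.1, 24.9]
ee_rot: [0.7, 0.077, 0.706, -0.076]
force: [-0.3, 0.1, -0.1]
grip_width: 1.001
```

Call:
step_arm([
  [[0, 0, 0], 0],
  [[0, 0, 0], 0],
  [[0, 0, 0], 0],
  [[0, 0, 0], 0],
  [[0, 0, 0], 0],
], gripper=1, force=60)

```text
time_s: 10.55
eef_pos: [636.6, -1.6, 30.5]
ee_rot: [0.704, 0.077, 0.702, -0.077]
force: [-0.7, 0.1, 7.2]
grip_width: 0.478
```

```bash
python3 look.py w7 40
```

```text
10.6 [636.6  -1.6  30.4] jaw 77.5 F [-1.5 -0.5  6.7] w 0.477 q [-0.19  0.77  1.35 -0.    1.02 -1.54]
blue 1508 [317. 337.] [635.9  -1.3] 77.5 [42.1  8.3]
red 452 [ 14. 400.] [ 639.1 -144.7] 111.0 [22.7  7. ]
red 1522 [ 51. 326.] [ 606.8 -109.9] 75.1 [22.6 17.5]
```

View pics/w7.png

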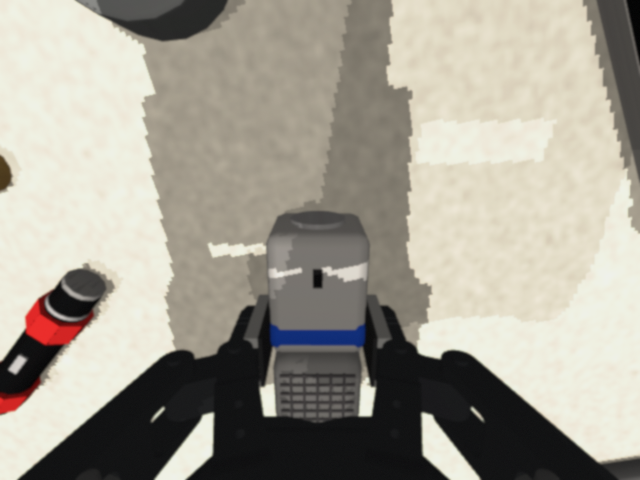

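Call:
step_arm([
  [[0, 0, 0.6], 0],
  [[0, 0, 0.9], 0],
  [[0, 0, 0.9], 0],
  [[-0.2, 0.3, 0.5], 0.016],
  [[-0.44, 0.74, 0], 0.016],
])

```text
time_s: 11.1
eef_pos: [611.8, 38.7, 148.2]
ee_rot: [0.708, 0.041, 0.703, -0.042]
force: [-0.1, 1.3, -3.7]
grip_width: 0.475
```

Call:
step_arm([
  [[-0.47, 0.74, 0], 0.016],
  [[-0.47, 0.74, 0], 0.016],
  [[-0.47, 0.74, 0], 0.016],
  [[-0.47, 0.74, 0], 0.016],
  [[-0.47, 0.74, 0], 0.016],
])

```text
time_s: 11.6
eef_pos: [515.0, 189.2, 144.9]
ee_rot: [0.705, -0.048, 0.705, 0.048]
force: [-0.4, 0.1, -2.6]
grip_width: 0.48
```

Call:
step_arm([
  [[-0.47, 0.74, 0], 0.016],
  [[-0.47, 0.74, 0], 0.016],
  [[-0.47, 0.74, 0], 0.016],
  [[-0.2, 0, 0], 0],
  [[0, 0, 0], 0],
])

```text
time_s: 12.1
eef_pos: [450.7, 277.3, 144.8]
ee_rot: [0.7, -0.101, 0.7, 0.101]
force: [1.3, -0.8, -2.5]
grip_width: 0.479
```

```bash
python3 look.py w8 148;python3 wide.py
```

```text
12.15 [451.7 276.7 144.9] jaw 106.3 F [ 0.4 -1.1 -2. ] w 0.475 q [ 0.33  0.42  1.62 -0.    1.11 -1.53]
blue 1495 [317. 337.] [454.5 279.1] 106.0 [44.3  8.6]
yellow 372 [366. 388.] [565.7 357. ] -154.3 [31.1 12.3]
yellow 63 [368. 288.] [472.4 326.7] -168.3 [11.4  3.8]
yellow 3839 [174. 244.] [480.2 174.7] -164.5 [80.3 29.6]
yellow 177 [227. 204.] [437.7 206.7] -159.4 [11.5  8.2]
yellow 44 [321. 186.] [406.5 268.3] 97.3 [7.4 3.2]
yellow 990 [368. 199.] [405.7 302.9] -158.0 [42.7 12.5]
[366. 387.] size 44.3 17.0 centre [563.9 356.8] edges [618.9 663.2 176.8 193.8]
[196. 244.] size 84.5 67.2 centre [479.2 190.1] edges [470.9 555.4  15.3  82.5]
[347. 202.] size 102.3 56.0 centre [440.6 292.5] edges [453.6 555.9 129.9 186. ]
```

View pics/w8.png

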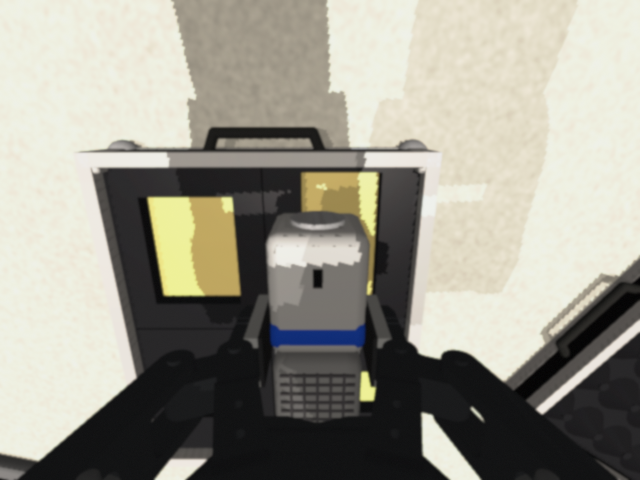

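Call:
step_arm([
  [[-0.06, 0.45, -0.2], 0],
  [[0, 0, -0.7], 0],
  [[0, 0, -0.7], 0],
  [[0, 0, -0.1], 0],
  [[0, 0, 0], 0],
])

```text
time_s: 12.7
eef_pos: [449.9, 294.3, 76.7]
ee_rot: [0.7, -0.1, 0.7, 0.1]
force: [1.5, -0.1, -2.8]
grip_width: 0.475
```

```bash
python3 look.py w9 87;python3 wide.py
```

```text
12.75 [450.3 294.6  77.6] jaw 106.3 F [ 0.3 -0.5 -2.2] w 0.477 q [ 0.36  0.53  1.65 -0.    0.96 -1.49]
blue 1496 [317. 337.] [448.9 294.7] 106.0 [41.8  8.1]
yellow 668 [179. 462.] [605.  241.4] 157.8 [28.4 15.6]
yellow 43 [269. 230.] [424.4 261.4] 154.7 [4.3 3. ]
yellow 11012 [115. 278.] [476.2 186.2] -163.2 [78.  48.3]
[180. 460.] size 44.4 32.8 centre [604.5 239.1] edges [625.1 669.4  44.6  77.4]
[123. 276.] size 84.3 66.8 centre [479.2 190.3] edges [471.1 555.4  15.6  82.5]
[315. 198.] size 32.6 56.1 centre [407.7 282.4] edges [454.  486.6 129.4 185.4]
```

View pics/w9.png

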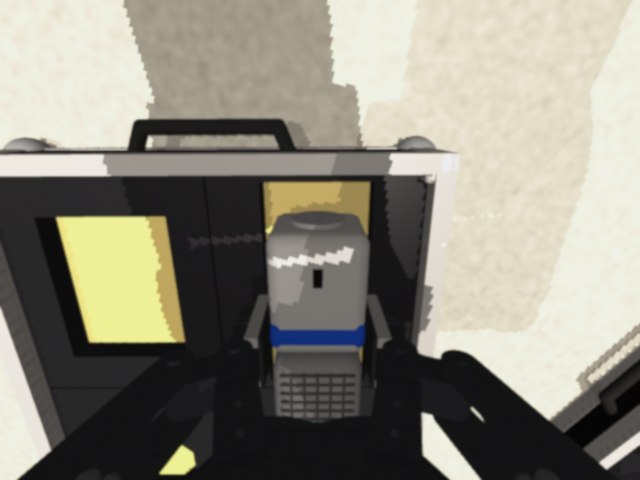

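Call:
step_arm([
  [[0, 0, -0.2], 0],
  [[0, 0, -0.06], 0],
  [[0, 0, -0.04], 0],
  [[0, 0, 0], 0],
])

```text
time_s: 13.2
eef_pos: [448.6, 294.7, 67.4]
ee_rot: [0.7, -0.101, 0.7, 0.1]
force: [-17.3, -8.1, 22.8]
grip_width: 0.479
```

Call:
step_arm([
  [[0, 0, -0.03], 0],
  [[0, 0, -0.03], 0],
  [[0, 0, 0], 0],
])

```text
time_s: 13.5
eef_pos: [448.7, 294.6, 67.1]
ee_rot: [0.7, -0.101, 0.7, 0.1]
force: [-25.3, -12.8, 45.2]
grip_width: 0.478
```

Call:
step_arm([
  [[0, 0, 0.2], 0],
  [[0, 0, 0.2], 0],
  [[0, 0, 0], 0],
])

```text
time_s: 13.8
eef_pos: [450.3, 295.2, 79.7]
ee_rot: [0.701, -0.1, 0.699, 0.101]
force: [0.2, -0.1, -2.5]
grip_width: 0.473
```

```bash
python3 look.py w10 91
python3 - <<'E'
from rig import capture
import cv2
c=capture("scene");cv2.imwrite("pics/s10.png",cv2.resize(c["image"][150:450,320:640],None,fx=2.4,fy=1.9*1.0,interpolation=cv2.INTER_CUBIC))
E
```

```text
13.85 [449.8 295.1  78.8] jaw 106.3 F [ 0.6  0.2 -4.3] w 0.477 q [ 0.36  0.52  1.65  0.    0.96 -1.49]
blue 1586 [317. 336.] [447.9 295.4] 106.0 [42.2  8.5]
yellow 537 [182. 457.] [605.  242.8] 158.8 [26.9 13.6]
yellow 68 [268. 226.] [424.2 261.4] -147.7 [4.8 4.2]
yellow 10879 [117. 274.] [476.2 186.4] -163.1 [77.9 48.7]
```

View pics/w10.png

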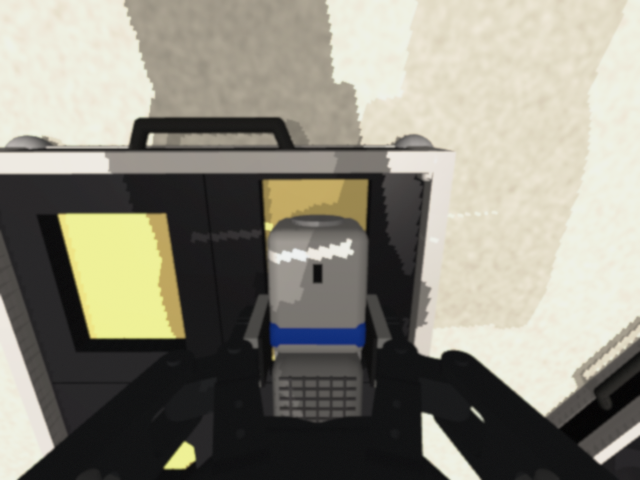

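View pics/s10.png

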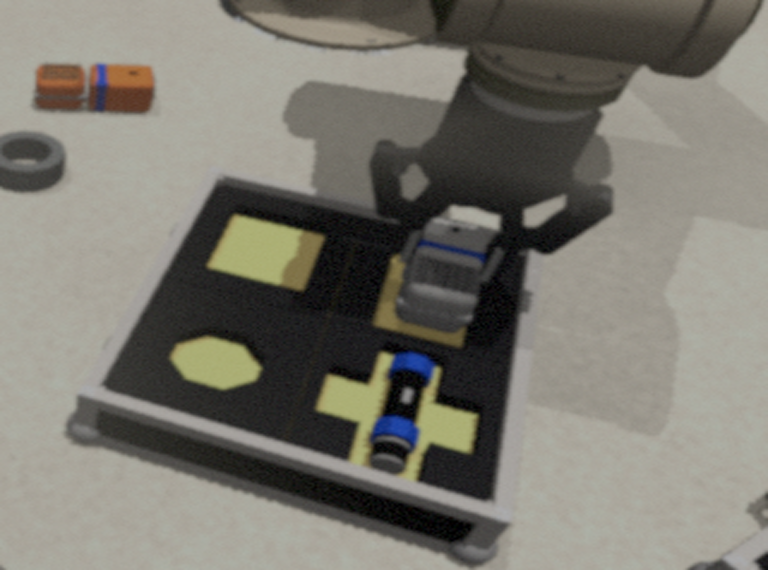

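Run:
```python
import cv2,numpy as np
a=[cv2.imread(f"pics/w{i}.png")[195:430,255:380] for i in(7,8,9,10)]
cv2.imwrite("pics/cmp.png",cv2.resize(np.hstack(a),(800,376)))
```

```text
(no output)
```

View pics/cmp.png

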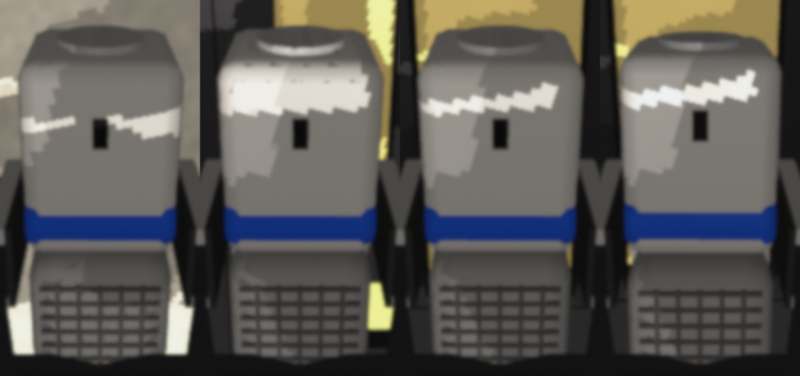

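```bash
python3 - <<'E'
from h import *
# reconstruct w6 camera from tool pose: tool (637.2,-3.1,137.7), jaw 77.4
def camat(p,jaw):
    j=np.radians(jaw);X=np.array([0,0,-1.]);Y=np.array([np.cos(j),np.sin(j),0]);Z=np.cross(X,Y);M=np.c_[X,Y,Z]
    W=M@np.array([[0,-.325,.946],[1,0,0],[0,.946,.325]]);o=np.array(p)+M@[-131,-.17,-85.35]
    q=R.from_matrix(W).as_quat();return dict(fov_y=71.41369,cx=317.19,cy=241.29,origin=o,orientation=[q[3],*q[:3]])
c=camat([637.2,-3.1,137.7],77.4)
a=np.radians(-12.6);e=np.array([np.cos(a),np.sin(a)])
for uv,z in(((320,176),5),((320,176),15),((320,247),40),((321,312),40),((321,312),30),((321,312),20)):
    p=ray(c,[uv],z)[0];print(uv,z,p.round(1),round((p[:2]-[635.4,-2.6])@e,1))
c9=camat([450.3,294.6,77.6],106.3)
a=np.radians(16.2);e=np.array([np.cos(a),np.sin(a)])
for uv,z in(((317,213),50),((317,213),55),((317,213),60)):print(z,round(ray(c9,[uv],z)[0][:2]@e,1))
E
python3 - <<'E'
import cv2
im=cv2.imread("pics/w6.png")[165:325,270:370];cv2.imwrite("pics/w6c.png",cv2.resize(im,None,fx=4,fy=3.6,interpolation=cv2.INTER_CUBIC))
E
```

```text
(320, 176) 5 [590.    9.5   5. ] -46.9
(320, 176) 15 [588.7   9.7  15. ] -48.3
(320, 247) 40 [635.3  -0.7  40. ] -0.5
(321, 312) 40 [688.2 -11.6  40. ] 53.5
(321, 312) 30 [694.1 -12.8  30. ] 59.5
(321, 312) 20 [699.9 -14.   20. ] 65.5
50 469.2
55 467.9
60 466.6
```

View pics/w6c.png

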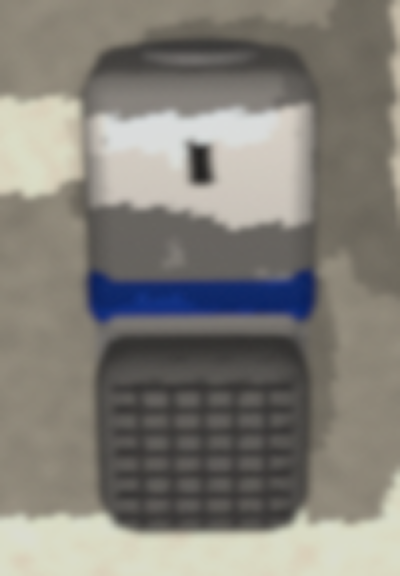

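Call:
step_arm([
  [[-0.14, -0.04, 0], 0],
  [[0, 0, -0.2], 0],
  [[0, 0, -0.05], 0],
  [[0, 0, 0], 0],
], force=30)

```text
time_s: 14.3
eef_pos: [443.4, 293.2, 67.5]
ee_rot: [0.699, -0.101, 0.7, 0.1]
force: [-0.1, 0.6, -1.9]
grip_width: 0.477
```

Call:
step_arm([
  [[0, 0, -0.05], 0],
  [[0, 0, 0], 0],
  [[0, 0, 0], 0],
])

```text
time_s: 14.6
eef_pos: [444.0, 293.4, 66.6]
ee_rot: [0.7, -0.1, 0.7, 0.1]
force: [0.0, -0.6, 0.3]
grip_width: 0.475
```

Call:
step_arm([
  [[0, 0, -0.03], 0],
  [[0, 0, 0], 0],
  [[0, 0, 0], 0],
])

```text
time_s: 14.9
eef_pos: [444.4, 293.6, 66.1]
ee_rot: [0.701, -0.1, 0.699, 0.1]
force: [-0.4, 0.5, 7.6]
grip_width: 0.474
```

```bash
python3 look.py w11 76; python3 wide.py
```

```text
14.95 [444.4 293.6  66.1] jaw 106.3 F [-0.  -0.6  7.9] w 0.481 q [ 0.36  0.53  1.68  0.    0.93 -1.49]
blue 1558 [317. 336.] [443.  294.2] 106.4 [42.9  8.5]
yellow 377 [171. 473.] [596.3 239. ] 114.4 [18.  13.6]
yellow 11899 [106. 295.] [475.7 187.3] -162.8 [76.6 49.4]
[171. 473.] size 33.6 30.3 centre [595.3 237.6] edges [621.2 654.7  46.9  77.2]
[272. 367.] size 33.3 6.0 centre [495.7 282.2] edges [538.1 571.4 129.7 135.7]
[112. 294.] size 83.9 66.6 centre [479.4 190.3] edges [471.5 555.4  15.7  82.4]
[308. 215.] size 57.2 55.7 centre [419.5 285.9] edges [454.  511.2 129.7 185.4]
```

View pics/w11.png

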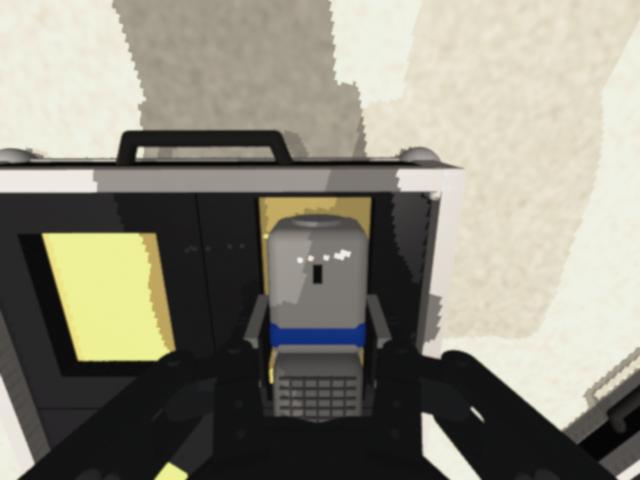

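Call:
step_arm([
  [[0, 0, -0.03], 0],
  [[0, 0, 0], 0],
  [[0, 0, 0], 0],
], force=20)

```text
time_s: 15.3
eef_pos: [444.9, 293.8, 65.5]
ee_rot: [0.701, -0.1, 0.699, 0.101]
force: [0.3, 1.6, 12.8]
grip_width: 0.476
```

Call:
step_arm([
  [[0, 0, -0.02], 0],
  [[0, 0, 0], 0],
  [[0, 0, 0], 0],
])

```text
time_s: 15.6
eef_pos: [445.3, 293.9, 65.1]
ee_rot: [0.702, -0.1, 0.698, 0.101]
force: [1.9, 1.0, 13.3]
grip_width: 0.475
```

Call:
step_arm([
  [[0, 0, -0.03], 0],
  [[0, 0, 0], 0],
  [[0, 0, -0.03], 0],
  [[0, 0, 0], 0],
])

```text
time_s: 16.0
eef_pos: [446.7, 294.3, 63.4]
ee_rot: [0.703, -0.1, 0.697, 0.101]
force: [4.6, 1.6, 16.0]
grip_width: 0.476
```

```bash
python3 look.py w12 74
python3 - <<'E'
import cv2,numpy as np
a=[cv2.imread(f"pics/w{i}.png")[195:430,255:380] for i in(7,9,11,12)]
cv2.imwrite("pics/cmp2.png",cv2.resize(np.hstack(a),(800,376)))
E
```

```text
16.05 [446.7 294.3  63.4] jaw 106.3 F [ 5.6  2.  14.8] w 0.477 q [ 0.36  0.54  1.68 -0.    0.92 -1.49]
blue 1542 [317. 337.] [445.2 294.8] 106.4 [42.5  8.4]
yellow 347 [170. 473.] [596.5 239.7] 114.0 [17.1 13. ]
yellow 12355 [102. 293.] [475.6 187.5] -163.2 [76.6 49.4]
```

View pics/cmp2.png

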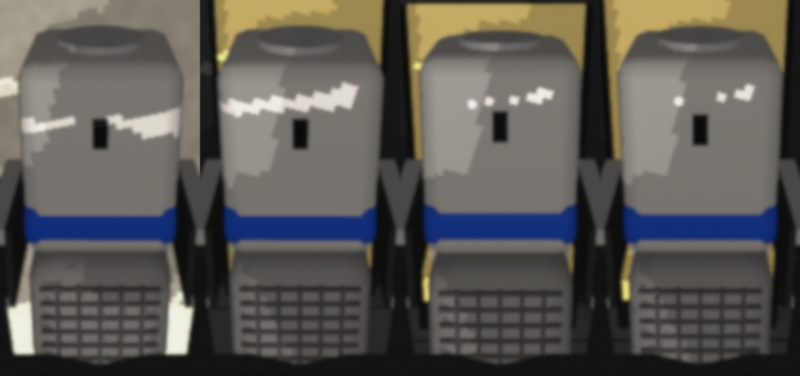

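Call:
step_arm([
  [[0, 0, -0.03], 0],
  [[0, 0, 0], 0],
  [[0, 0, 0], 0],
])

```text
time_s: 16.35
eef_pos: [447.3, 294.5, 62.6]
ee_rot: [0.704, -0.099, 0.696, 0.101]
force: [7.3, 1.5, 16.9]
grip_width: 0.473
```

Call:
step_arm([
  [[0, 0, 0], 0],
  [[0, 0, 0], 0],
  [[0, 0, 0], 0],
], gripper=-0.25)

```text
time_s: 16.65
eef_pos: [443.5, 293.3, 59.2]
ee_rot: [0.7, -0.1, 0.7, 0.1]
force: [-0.0, -0.7, 0.3]
grip_width: 0.628
```

Call:
step_arm([
  [[0, 0, 0.2], 0],
  [[0, 0, 0.5], 0],
  [[0, 0, 0.8], 0],
  [[0, 0, 0.6], 0],
  [[0, 0, 0], 0],
])

```text
time_s: 17.15
eef_pos: [445.1, 293.9, 147.0]
ee_rot: [0.702, -0.1, 0.698, 0.101]
force: [-0.1, 0.5, 0.2]
grip_width: 0.624
```

```bash
python3 look.py w13 72; python3 wide.py
```

```text
17.2 [444.2 293.6 145. ] jaw 106.3 F [-0.1  0.4 -0.4] w 0.623 q [ 0.36  0.42  1.61  0.    1.11 -1.49]
blue 319 [317. 416.] [572.9 332.4] 107.6 [20.7 14.7]
blue 479 [317. 361.] [522.5 317.4] 112.2 [19.6 17.9]
blue 628 [317. 264.] [447.  295.4] 106.3 [41.4  7.8]
yellow 1424 [343. 379.] [560.6 352.3] -156.7 [66.2 31.7]
yellow 1571 [290. 379.] [573.1 307.6] -170.3 [68.5 32.4]
yellow 57 [286. 308.] [504.6 285.7] 161.5 [7.  6.1]
yellow 5907 [163. 244.] [478.1 183.2] -163.5 [80.6 45.5]
yellow 288 [284. 191.] [412.6 260.7] 162.0 [19.2 10.8]
yellow 106 [313. 182.] [400.1 278.7] 110.2 [15.   3.9]
[343. 382.] size 101.1 36.3 centre [558.4 354.3] edges [584.5 685.7 166.3 202.6]
[290. 381.] size 101.1 37.9 centre [572.9 304.7] edges [584.6 685.7 113.9 151.7]
[348. 292.] size 44.6 5.0 centre [475.6 329. ] edges [526.2 570.8 180.8 185.8]
[172. 246.] size 84.3 67.0 centre [479.1 190.2] edges [471.  555.3  15.4  82.5]
[308. 211.] size 117.8 56.6 centre [448.7 294.3] edges [454.1 571.9 129.1 185.7]
```

View pics/w13.png

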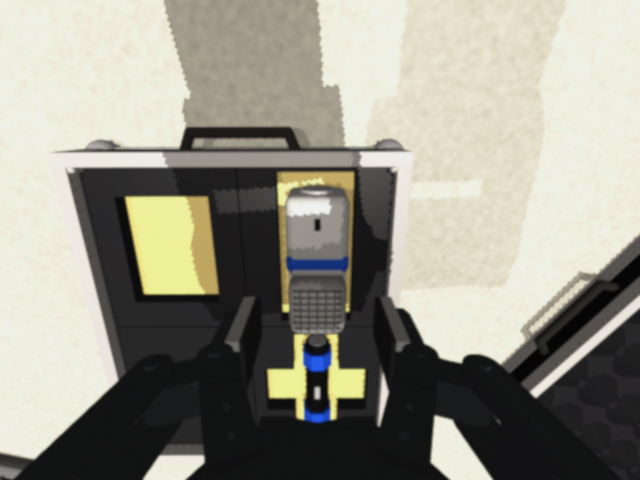

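Call:
step_arm([
  [[0.06, -0.94, 0], -0.0144],
  [[0.06, -0.94, 0], -0.0144],
  [[0.06, -0.94, 0], -0.0144],
  [[0.06, -0.94, 0], -0.0144],
  [[0.06, -0.94, 0], -0.0144],
], gripper=-1)

```text
time_s: 17.75
eef_pos: [455.0, 103.9, 142.5]
ee_rot: [0.706, -0.02, 0.708, 0.02]
force: [0.9, -0.0, 0.2]
grip_width: 0.999
```

Call:
step_arm([
  [[0.06, -0.94, 0], -0.0144],
  [[0.06, -0.94, 0], -0.0144],
  [[0.06, -0.94, 0], -0.0144],
  [[0.06, -0.94, 0], -0.0144],
  [[0.06, -0.94, 0], -0.0144],
])

```text
time_s: 18.25
eef_pos: [467.1, -84.0, 142.5]
ee_rot: [0.704, 0.06, 0.705, -0.06]
force: [-0.2, 1.0, 0.4]
grip_width: 1.001
```

Call:
step_arm([
  [[0.06, -0.94, 0], -0.0144],
  [[0.06, -0.94, 0], -0.0144],
  [[0.06, -0.94, 0], -0.0144],
  [[0.06, -0.94, 0], -0.0144],
  [[0.06, -0.94, 0], -0.0144],
])

```text
time_s: 18.75
eef_pos: [479.2, -271.9, 142.2]
ee_rot: [0.693, 0.139, 0.694, -0.139]
force: [0.2, 0.6, -0.2]
grip_width: 1.004
```

Call:
step_arm([
  [[0.06, -0.94, 0], -0.0144],
  [[0.06, -0.94, 0], -0.0144],
  [[0.06, -0.94, 0], -0.0144],
  [[0.06, -0.94, 0], -0.0144],
  [[0, 0, 0], 0],
])

```text
time_s: 19.25
eef_pos: [488.2, -424.5, 141.3]
ee_rot: [0.677, 0.202, 0.678, -0.202]
force: [1.0, 0.8, 0.5]
grip_width: 0.998
```

```bash
python3 look.py w14 44
```

```text
19.3 [ 488.5 -422.2  141.4] jaw 56.9 F [0.2 0.2 0.1] w 1.0 q [-0.89  0.66  1.23 -0.    1.26 -1.89]
blue 1181 [319. 249.] [ 487.6 -423. ] 56.7 [50.6 13.3]
```

View pics/w14.png

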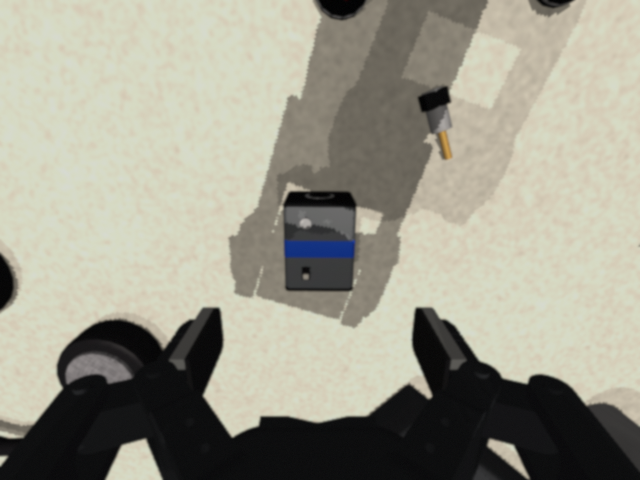

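Call:
step_arm([
  [[-0.02, -0.02, -0.6], 0],
  [[0, 0, -0.8], 0],
  [[0, 0, -0.8], 0],
  [[0, 0, -0.6], 0],
  [[0, 0, 0], 0],
])

```text
time_s: 19.8
eef_pos: [487.3, -418.9, 27.5]
ee_rot: [0.676, 0.202, 0.681, -0.198]
force: [0.3, 0.1, 0.4]
grip_width: 0.999
```

Call:
step_arm([
  [[0, 0, 0], 0],
  [[0, 0, 0], 0],
  [[0, 0, 0], 0],
  [[0, 0, 0], 0],
  [[0, 0, 0], 0],
], gripper=1, force=60)

```text
time_s: 20.3
eef_pos: [489.3, -422.6, 33.7]
ee_rot: [0.679, 0.2, 0.677, -0.201]
force: [-1.1, 0.1, 7.6]
grip_width: 0.596
```

```bash
python3 look.py w15 44
```

```text
20.35 [ 489.3 -422.6   33.7] jaw 57.1 F [-0.6  0.5  5.8] w 0.598 q [-0.89  0.79  1.31 -0.    1.04 -1.89]
blue 3208 [317. 337.] [ 488.2 -422.2] 56.9 [50.5 13.4]
```

View pics/w15.png

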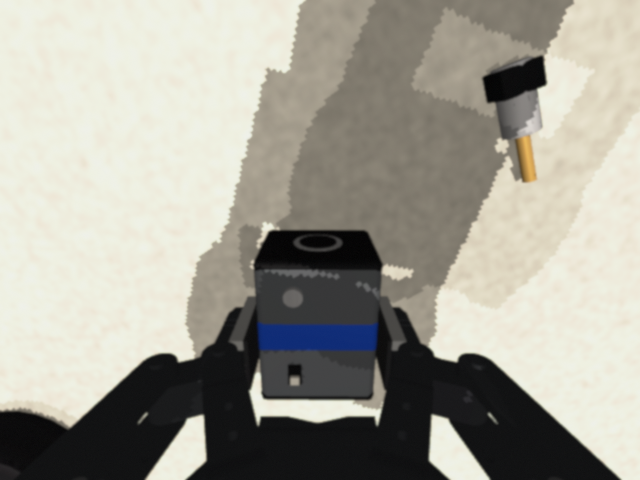

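Run:
```python
from h import *
def camat(p,jaw):
    j=np.radians(jaw);X=np.array([0,0,-1.]);Y=np.array([np.cos(j),np.sin(j),0]);Z=np.cross(X,Y);M=np.c_[X,Y,Z]
    W=M@np.array([[0,-.325,.946],[1,0,0],[0,.946,.325]]);o=np.array(p)+M@[-131,-.17,-85.35]
    q=R.from_matrix(W).as_quat();return dict(fov_y=71.41369,cx=317.19,cy=241.29,origin=o,orientation=[q[3],*q[:3]])
c=camat([488.5,-422.2,141.4],56.9);a=np.radians(-33.1);e=np.array([np.cos(a),np.sin(a)])
for r in(192,207,242,257,290):
  for z in(0,44):print(r,z,round((ray(c,[(319,r)],z)[0][:2]-[487.6,-423])@e,1))
```

```text
192 0 -34.2
192 44 -42.4
207 0 -21.7
207 44 -31.9
242 0 9.2
242 44 -6.0
257 0 23.1
257 44 5.6
290 0 55.3
290 44 32.7
```

Call:
step_arm([
  [[0, 0, 0.6], 0],
  [[0, 0, 0.9], 0],
  [[0, 0, 0.9], 0],
  [[0, 0.3, 0.5], 0],
  [[-0.016, 0.96, 0], 0.017],
])

```text
time_s: 20.85
eef_pos: [488.3, -373.9, 151.0]
ee_rot: [0.685, 0.181, 0.681, -0.184]
force: [0.7, 0.4, -3.3]
grip_width: 0.592
```

Call:
step_arm([
  [[-0.016, 0.96, 0], 0.017],
  [[-0.016, 0.96, 0], 0.017],
  [[-0.016, 0.96, 0], 0.017],
  [[-0.016, 0.96, 0], 0.017],
  [[-0.016, 0.96, 0], 0.017],
])

```text
time_s: 21.35
eef_pos: [484.3, -177.7, 147.8]
ee_rot: [0.702, 0.089, 0.701, -0.089]
force: [1.0, 0.0, -2.7]
grip_width: 0.592
```

Call:
step_arm([
  [[-0.016, 0.96, 0], 0.017],
  [[-0.016, 0.96, 0], 0.017],
  [[-0.016, 0.96, 0], 0.017],
  [[-0.016, 0.96, 0], 0.017],
  [[-0.016, 0.96, 0], 0.017],
])

```text
time_s: 21.85
eef_pos: [481.0, 14.2, 147.9]
ee_rot: [0.707, -0.005, 0.707, 0.005]
force: [0.4, 0.8, -4.0]
grip_width: 0.597
```

Call:
step_arm([
  [[-0.016, 0.96, 0], 0.017],
  [[-0.016, 0.96, 0], 0.017],
  [[-0.016, 0.96, 0], 0.017],
  [[-0.016, 0.66, 0], 0.017],
  [[0, 0, 0], 0.017],
])

```text
time_s: 22.35
eef_pos: [478.2, 157.0, 147.7]
ee_rot: [0.7, -0.1, 0.7, 0.101]
force: [-0.9, -0.9, -4.5]
grip_width: 0.594
```

Call:
step_arm([
  [[0, 0, 0], 0],
])

```text
time_s: 22.45
eef_pos: [478.5, 154.8, 147.7]
ee_rot: [0.7, -0.099, 0.7, 0.099]
force: [0.4, -1.0, -4.1]
grip_width: 0.596
```

```bash
python3 look.py w16 158;python3 wide.py
```

```text
22.5 [478.7 154.2 147.6] jaw 106.0 F [-0.1  0.4 -4.3] w 0.593 q [ 0.08  0.36  1.69 -0.    1.09 -1.77]
blue 85 [501. 363.] [468.  236.1] -160.1 [6.  3.4]
blue 3221 [317. 337.] [477.5 155.4] 106.1 [50.5 13.4]
blue 841 [515. 271.] [426.6 222. ] 97.2 [34.9  6.6]
yellow 561 [361. 398.] [608.9 235.2] 138.9 [51.5 21.4]
yellow 76 [517. 379.] [550.4 360.3] 62.0 [11.6  6.9]
yellow 40 [498. 344.] [521.1 327.5] 58.1 [7.7 4.6]
yellow 2067 [388. 245.] [464.1 207.8] -157.7 [77.1 19.7]
yellow 924 [511. 189.] [398.3 277.8] 106.1 [50.4 11. ]
[363. 398.] size 50.3 47.7 centre [604.3 230.6] edges [619.4 669.8  29.   76.7]
[517. 379.] size 23.4 22.5 centre [552.1 359.4] edges [618.8 642.2 179.8 202.3]
[373. 237.] size 83.9 65.7 centre [479.  190.2] edges [471.1 555.1  16.1  81.8]
[496. 218.] size 118.8 57.0 centre [448.9 293.9] edges [453.7 572.5 128.5 185.5]
```

View pics/w16.png

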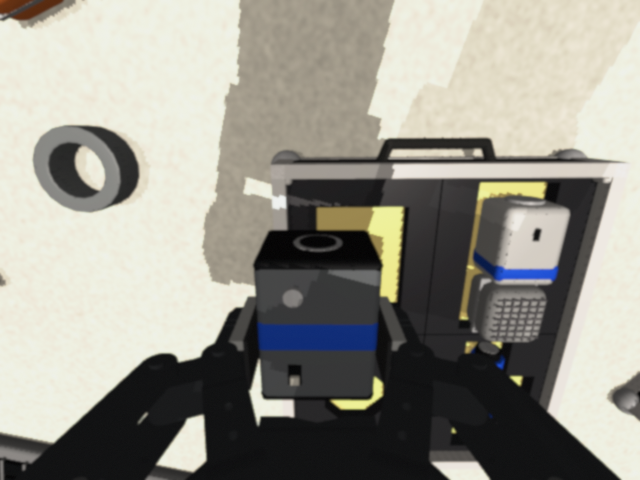

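Call:
step_arm([
  [[0.04, 0.87, 0], 0],
  [[0, 0, -0.6], 0],
  [[0, 0, -0.7], 0],
  [[0, 0, -0.4], 0],
  [[0, 0, 0], 0],
])

```text
time_s: 23.05
eef_pos: [479.5, 188.1, 77.7]
ee_rot: [0.699, -0.098, 0.702, 0.098]
force: [-0.1, 0.1, -3.4]
grip_width: 0.599
```

```bash
python3 look.py w17 90;python3 wide.py
```

```text
23.1 [480.4 188.4  79.2] jaw 105.9 F [ 0.1  0.2 -2.9] w 0.598 q [ 0.15  0.49  1.72 -0.    0.94 -1.7 ]
blue 3219 [317. 337.] [477.2 188.4] 105.8 [49.7 13.2]
blue 1761 [534. 310.] [441.  269.7] 94.7 [52.2 11.3]
yellow 914 [445. 455.] [578.3 308.3] -150.7 [31.8 19.2]
yellow 1680 [527. 192.] [398.3 277.7] 105.8 [49.1 10.4]
[447. 454.] size 58.6 33.4 centre [584.4 312.8] edges [619.1 677.7 120.7 154.1]
[320. 224.] size 20.8 65.6 centre [449.2 181.1] edges [471.5 492.3  15.8  81.4]
[506. 224.] size 113.3 56.6 centre [446.4 293.1] edges [453.8 567.1 128.7 185.3]
```

View pics/w17.png

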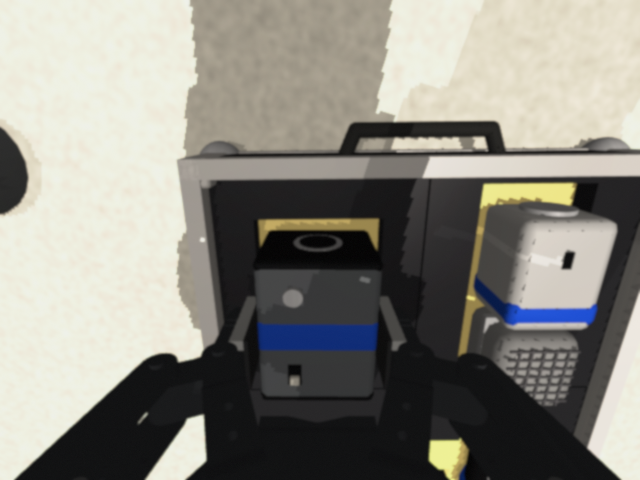

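Call:
step_arm([
  [[0.05, 0.04, 0], 0],
  [[0, 0, -0.2], 0],
  [[0, 0, -0.06], 0],
  [[0, 0, 0], 0],
])

```text
time_s: 23.55
eef_pos: [482.3, 190.5, 68.7]
ee_rot: [0.7, -0.099, 0.701, 0.099]
force: [0.0, -0.1, -3.4]
grip_width: 0.592
```

Call:
step_arm([
  [[0, 0, -0.03], 0],
  [[0, 0, -0.02], 0],
  [[0, 0, 0], 0],
])

```text
time_s: 23.85
eef_pos: [482.6, 190.5, 67.1]
ee_rot: [0.7, -0.099, 0.7, 0.099]
force: [-0.6, -0.7, -4.2]
grip_width: 0.596
```

Call:
step_arm([
  [[0, 0, -0.03], 0],
  [[0, 0, 0], 0],
  [[0, 0, 0], 0],
])

```text
time_s: 24.15
eef_pos: [482.5, 190.5, 65.9]
ee_rot: [0.7, -0.099, 0.7, 0.099]
force: [-0.4, 0.2, -4.7]
grip_width: 0.592
```

Call:
step_arm([
  [[0, 0, -0.02], 0],
  [[0, 0, 0], 0],
])

```text
time_s: 24.35
eef_pos: [482.6, 190.5, 65.7]
ee_rot: [0.7, -0.099, 0.7, 0.099]
force: [-5.1, -0.5, 4.8]
grip_width: 0.594
```

Call:
step_arm([
  [[0, 0, 0], 0],
  [[0, 0, 0], 0],
  [[0, 0, 0], 0],
], gripper=-0.44)

```text
time_s: 24.65
eef_pos: [482.8, 190.6, 65.2]
ee_rot: [0.7, -0.099, 0.7, 0.099]
force: [-0.3, -0.2, 0.2]
grip_width: 0.718
```

Call:
step_arm([
  [[0, 0, 0.2], 0],
  [[0, 0, 0.5], 0],
  [[0, 0, 0.8], 0],
  [[0, 0, 0.5], 0],
  [[0, 0, 0], 0],
])

```text
time_s: 25.15
eef_pos: [483.9, 190.8, 148.2]
ee_rot: [0.702, -0.099, 0.698, 0.099]
force: [-0.2, 0.2, -0.2]
grip_width: 0.715
```

```bash
python3 look.py w18 76;python3 wide.py
```

```text
25.2 [483.1 190.6 146.4] jaw 106.0 F [-0.8  0.1 -0.7] w 0.717 q [ 0.15  0.4   1.65 -0.    1.1  -1.7 ]
blue 437 [452. 348.] [521.3 304.3] 77.4 [26.  14.6]
blue 1425 [318. 260.] [481.6 191.5] 105.6 [49.7 13.3]
blue 853 [473. 250.] [446.9 286.6] 99.7 [53.3 10.1]
yellow 59 [394. 384.] [592.7 294.8] -154.7 [13.1  4.5]
yellow 1907 [318. 374.] [601.4 226.1] 106.3 [45.5 38.6]
yellow 138 [469. 361.] [551.4 348.6] 87.9 [15.7  8.7]
yellow 65 [462. 327.] [520.9 328.2] 56.7 [9.9 5.9]
yellow 75 [427. 249.] [464.2 274. ] -173.5 [11.5  6.8]
yellow 71 [330. 193.] [443.5 190.1] 102.2 [11.9  3.3]
yellow 423 [288. 192.] [451.6 160.7] 110.3 [33.9 10.2]
yellow 1187 [467. 166.] [398.7 277.1] 108.5 [53.2 13.5]
[318. 377.] size 54.7 54.5 centre [602.6 226.7] edges [614.6 669.3  22.3  76.8]
[312. 197.] size 52.6 66.7 centre [464.2 185.3] edges [471.2 523.7  15.1  81.8]
[451. 203.] size 118.1 57.0 centre [448.7 293.8] edges [453.8 571.9 128.4 185.4]
```

View pics/w18.png

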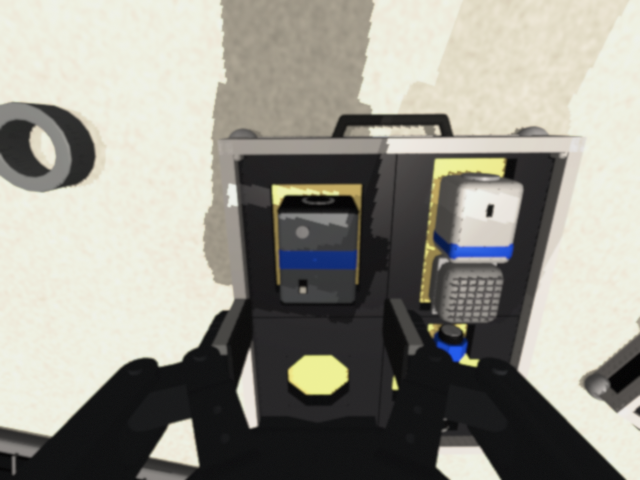

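Call:
step_arm([
  [[-0.16, -0.93, 0], 0],
  [[-0.16, -0.93, 0], 0],
  [[-0.16, -0.93, 0], 0],
  [[-0.16, -0.93, 0], 0],
  [[-0.16, -0.93, 0], 0],
], gripper=-1)

```text
time_s: 25.75
eef_pos: [449.6, 3.3, 144.1]
ee_rot: [0.7, -0.098, 0.701, 0.099]
force: [1.0, -0.3, 0.4]
grip_width: 1.0
```

Call:
step_arm([
  [[-0.16, -0.93, 0], 0],
  [[-0.16, -0.93, 0], 0],
  [[-0.16, -0.93, 0], 0],
  [[-0.16, -0.93, 0], 0],
  [[-0.16, -0.93, 0], 0],
])

```text
time_s: 26.25
eef_pos: [417.6, -182.7, 144.1]
ee_rot: [0.7, -0.098, 0.701, 0.099]
force: [-0.6, -0.4, -0.5]
grip_width: 0.997
```

Call:
step_arm([
  [[0, 0, 0], 0],
])

```text
time_s: 26.35
eef_pos: [417.6, -184.6, 144.1]
ee_rot: [0.7, -0.097, 0.701, 0.097]
force: [1.1, -0.2, 1.0]
grip_width: 1.003
```

```bash
python3 look.py w19 47
python3 - <<'E'
import cv2
im=cv2.imread("pics/w19.png");print(im[200:290,270:370].shape)
E
```

```text
26.4 [ 417.8 -182.7  144.1] jaw 105.8 F [1.4 1.  0.5] w 0.998 q [-0.67  0.27  1.83  0.    1.04 -2.52]
blue 614 [308. 244.] [ 414.5 -191.5] 99.7 [39.9 25.3]
blue 695 [515. 184.] [334.6 -66.6] 45.3 [47.4 10.7]
red 107 [311. 417.] [ 569.5 -145.8] 49.8 [11.9  9.4]
red 974 [160. 102.] [ 348.5 -306.1] -169.8 [40.6 25.5]
(90, 100, 3)
```

View pics/w19.png

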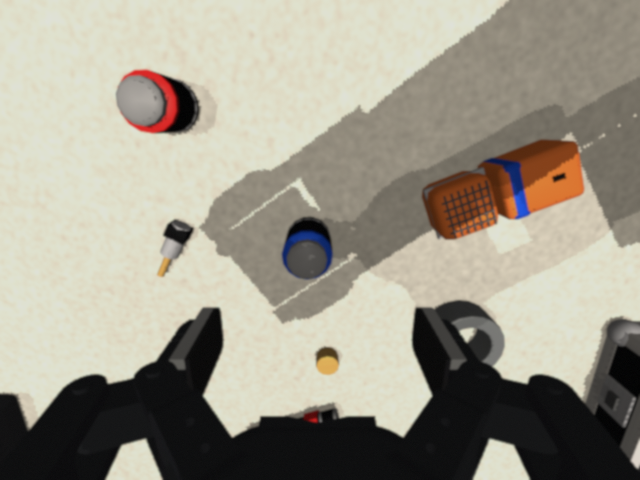

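Run:
```python
from h import *
from rig import capture
c=capture("wrist");im=c["image"];m=masks(im)["blue"]
p,k=max([b for b in blobs(m,100) if abs(b[0][:,0].mean()-308)<40],key=lambda b:len(b[0]))
w=ray(c,p,46)[:,:2].astype(np.float32);print("circle z46",cv2.minEnclosingCircle(w), "px",cv2.minEnclosingCircle(p.astype(np.float32)))
# mesh circle: hole of blue region incl.; approx centre of hull-minus-blue
hull=cv2.convexHull(p.astype(np.int32));z=np.zeros_like(m);cv2.drawContours(z,[hull],-1,255,-1);z&=~m
b=max(blobs(z,20),key=lambda b:len(b[0]));w=ray(c,b[0],60)[:,:2].astype(np.float32);print("mesh",cv2.minEnclosingCircle(w),b[0].mean(0))
cv2.imwrite("pics/d.png",cv2.resize(im[200:300,250:370],None,fx=5,fy=5))
```

```text
circle z46 ((422.62042236328125, -190.15774536132812), 18.533063888549805) px ((304.0, 252.5), 24.88483428955078)
mesh ((421.1206359863281, -190.35882568359375), 14.363384246826172) [303.93472091 255.56764428]
```

View pics/d.png

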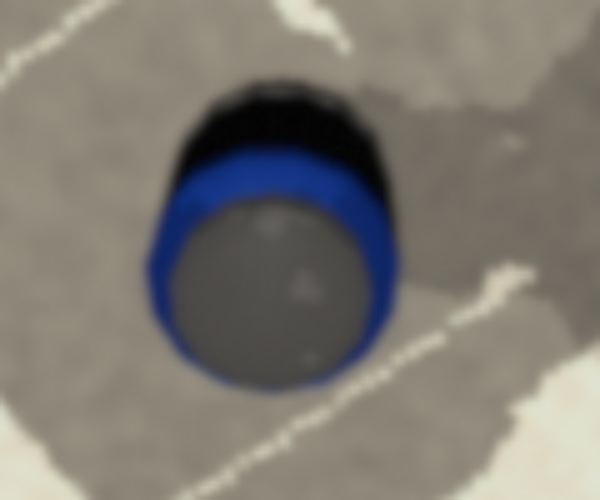

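```bash
python3 -c "
from rig import ctrl
s=ctrl.sense();print(s['eef_pos'],s['dq'].round(3),s['joints'].round(3))"
```

```text
[ 417.9815914  -181.45746952  144.13573926] [ 0.038 -0.012  0.007  0.001  0.003  0.005] [-0.668  0.273  1.83   0.     1.04  -2.517]
```

Call:
step_arm([
  [[0.1, -0.21, -0.2], 0],
  [[0, 0, 0], 0],
  [[0, 0, 0], 0],
])

```text
time_s: 26.75
eef_pos: [422.7, -189.2, 136.6]
ee_rot: [0.7, -0.099, 0.7, 0.099]
force: [-1.0, 0.3, 0.5]
grip_width: 0.999
```

Run:
```python
from h import *
from rig import capture,ctrl
for i in range(3):
    c=capture("wrist");im=c["image"];m=masks(im)["blue"]
    p,k=max([b for b in blobs(m,100) if abs(b[0][:,0].mean()-308)<40],key=lambda b:len(b[0]))
    w=ray(c,p,46)[:,:2].astype(np.float32);s=ctrl.sense();print("circle z46",cv2.minEnclosingCircle(w), s["eef_pos"].round(1),s["dq"].round(3))
```

```text
circle z46 ((422.6759338378906, -190.4618377685547), 18.5678768157959) [ 422.7 -189.3  136.8] [-0.003 -0.007 -0.001 -0.     0.001  0.001]
circle z46 ((422.81768798828125, -190.51881408691406), 18.591211318969727) [ 422.7 -189.4  137. ] [-0.003 -0.004 -0.001 -0.001 -0.001 -0.001]
circle z46 ((422.7343444824219, -190.24476623535156), 18.475160598754883) [ 422.7 -189.5  137.1] [-0.002 -0.004 -0.003 -0.     0.002 -0.001]
```

Call:
step_arm([
  [[0, -0.02, -0.6], 0],
  [[0, 0, -0.8], 0],
  [[0, 0, -0.8], 0],
  [[0, 0, -0.5], 0],
  [[0, 0, 0], 0],
])

```text
time_s: 27.4
eef_pos: [421.5, -189.6, 27.3]
ee_rot: [0.699, -0.098, 0.701, 0.1]
force: [-0.2, -0.3, 0.1]
grip_width: 0.999
```

Call:
step_arm([
  [[0, 0, 0], 0],
  [[0, 0, 0], 0],
  [[0, 0, 0], 0],
  [[0, 0, 0], 0],
  [[0, 0, 0], 0],
], gripper=1, force=50)

```text
time_s: 27.9
eef_pos: [423.1, -191.1, 30.3]
ee_rot: [0.701, -0.099, 0.7, 0.098]
force: [-1.5, 1.0, 8.0]
grip_width: 0.43
```

```bash
cat > drum.py <<'E'
from h import *
from rig import capture,ctrl
import sys
dz=float(sys.argv[1])
c=capture("wrist");im=c["image"];m=masks(im)["blue"];s=ctrl.sense()
p,k=max([b for b in blobs(m,100) if abs(b[0][:,0].mean()-317)<40],key=lambda b:len(b[0]))
w=ray(c,p,46+dz)[:,:2].astype(np.float32)
print("circle",cv2.minEnclosingCircle(w),s["eef_pos"].round(1),s["force"].round(1),s["grip_width"],s["joints"].round(2))
cv2.imwrite("pics/"+sys.argv[2]+".png",im)
E
python3 drum.py 0 w20
```

```text
circle ((422.5326232910156, -190.32408142089844), 19.39719009399414) [ 423.1 -191.    30.3] [-1.6  0.   9.2] 0.4275555404768345 [-0.68  0.48  1.9  -0.    0.76 -2.53]
```

View pics/w20.png

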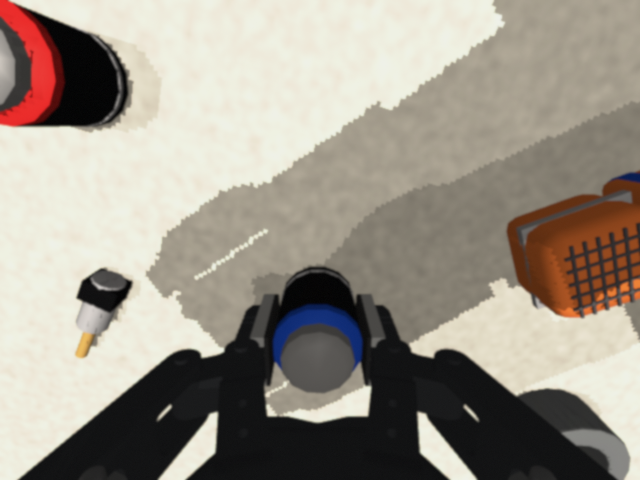

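Call:
step_arm([
  [[0, 0, 0.6], 0],
  [[0, 0, 0.9], 0],
  [[0, 0, 0.9], 0],
  [[0, 0, 0.5], 0],
  [[0.37, 0.85, 0], 0],
])

```text
time_s: 28.45
eef_pos: [438.2, -159.3, 148.3]
ee_rot: [0.702, -0.099, 0.699, 0.095]
force: [0.9, -0.2, -2.6]
grip_width: 0.429
```

Call:
step_arm([
  [[0.37, 0.86, 0], 0],
  [[0.37, 0.86, 0], 0],
  [[0.37, 0.86, 0], 0],
  [[0.37, 0.86, 0], 0],
  [[0.37, 0.86, 0], 0],
])

```text
time_s: 28.95
eef_pos: [511.7, 16.9, 145.5]
ee_rot: [0.7, -0.099, 0.7, 0.099]
force: [1.5, -0.1, -1.4]
grip_width: 0.424
```

Call:
step_arm([
  [[0.37, 0.86, 0], 0],
  [[0.37, 0.86, 0], 0],
  [[0.37, 0.86, 0], 0],
  [[0.37, 0.86, 0], 0],
  [[0.37, 0.86, 0], 0],
])

```text
time_s: 29.45
eef_pos: [585.6, 188.9, 145.4]
ee_rot: [0.7, -0.099, 0.7, 0.099]
force: [0.8, -0.7, -1.3]
grip_width: 0.431
```

Call:
step_arm([
  [[0.4, 0.4, 0], 0],
  [[0, 0, 0], 0],
  [[0, 0, 0], 0],
])

```text
time_s: 29.75
eef_pos: [601.0, 203.3, 144.9]
ee_rot: [0.7, -0.099, 0.7, 0.099]
force: [0.4, 0.5, -2.4]
grip_width: 0.423
```

```bash
python3 drum.py 119 w21; python3 wide.py
```

```text
circle ((498.7319030761719, 186.68560791015625), 14.419320106506348) [600.9 202.8 145. ] [-0.3  0.2 -1.1] 0.425419563498791 [ 0.14  0.63  1.27 -0.    1.24 -1.71]
[524. 253.] size 46.9 33.8 centre [563.3 356.8] edges [617.  663.9 168.6 202.4]
[347. 252.] size 52.9 53.1 centre [603.  226.9] edges [615.9 668.8  23.1  76.2]
[464. 246.] size 114.0 63.4 centre [575.8 318.3] edges [584.7 698.7 113.3 176.7]
[482.  87.] size 98.1 17.5 centre [464.4 278.4] edges [474.6 572.7 129.1 146.6]
[315.  83.] size 81.9 65.6 centre [481.2 190.2] edges [474.2 556.1  15.6  81.2]
```

View pics/w21.png

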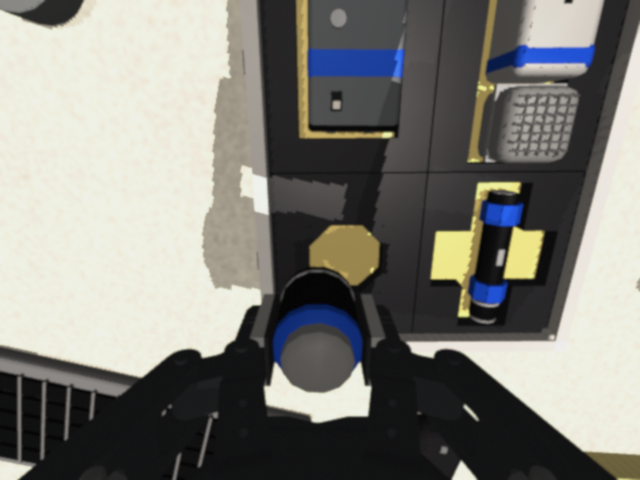

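Call:
step_arm([
  [[0.06, 0.59, 0], 0],
  [[0, 0, -0.6], 0],
  [[0, 0, -0.7], 0],
  [[0, 0, -0.4], 0],
  [[0, 0, 0], 0],
])

```text
time_s: 30.35
eef_pos: [602.4, 225.9, 75.0]
ee_rot: [0.699, -0.098, 0.702, 0.098]
force: [-0.6, -0.1, -1.3]
grip_width: 0.425
```

```bash
sed -i 's/k=max(\[b for b in blobs(m,100) if abs(b\[0\]\[:,0\].mean()-317)<40\]/k=max([b for b in blobs(m,100) if abs(b[0][:,0].mean()-317)<40 and 300<b[0][:,1].mean()<360]/' drum.py; python3 drum.py 46 w22; python3 wide.py
```

```text
circle ((601.0379028320312, 226.43418884277344), 19.175100326538086) [603.3 226.2  76.9] [ 0.  -0.3 -0.9] 0.4211994400586717 [ 0.18  0.73  1.29 -0.    1.12 -1.67]
[559. 282.] size 46.9 33.2 centre [563.7 357.2] edges [617.6 664.5 169.1 202.3]
[316. 266.] size 36.4 53.6 centre [594.8 224.2] edges [615.5 651.9  22.5  76.1]
[479. 271.] size 114.3 63.3 centre [576.  318.6] edges [584.9 699.2 113.6 176.9]
[312. 119.] size 6.7 65.7 centre [517.2 201.2] edges [549.5 556.2  16.   81.8]
[504.  82.] size 68.3 18.5 centre [478.2 283.2] edges [504.1 572.4 129.3 147.8]
```

View pics/w22.png

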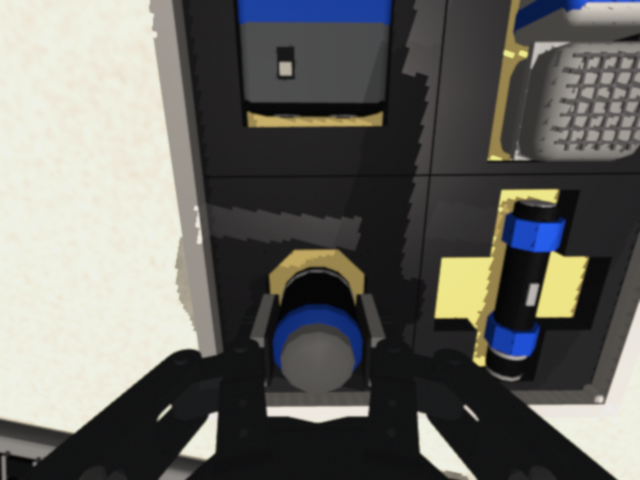

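Call:
step_arm([
  [[0.04, 0, -0.1], 0],
  [[0, 0, -0.15], 0],
  [[0, 0, -0.05], 0],
  [[0, 0, 0], 0],
])

```text
time_s: 30.85
eef_pos: [605.2, 226.9, 64.8]
ee_rot: [0.7, -0.099, 0.7, 0.099]
force: [-0.4, 0.3, -1.2]
grip_width: 0.425
```

Call:
step_arm([
  [[0, 0, -0.03], 0],
  [[0, 0, -0.02], 0],
  [[0, 0, 0], 0],
])

```text
time_s: 31.15
eef_pos: [605.3, 227.0, 63.1]
ee_rot: [0.7, -0.099, 0.7, 0.099]
force: [-0.7, 0.1, -1.4]
grip_width: 0.427
```

Call:
step_arm([
  [[0, 0, -0.025], 0],
  [[0, 0, 0], 0],
  [[0, 0, 0], 0],
])

```text
time_s: 31.45
eef_pos: [605.5, 227.0, 62.4]
ee_rot: [0.7, -0.099, 0.7, 0.099]
force: [0.4, -0.7, 2.3]
grip_width: 0.431
```

Contact exactly at the expected height; release.

Call:
step_arm([
  [[0, 0, 0], 0],
  [[0, 0, 0], 0],
  [[0, 0, 0], 0],
], gripper=-0.2)

```text
time_s: 31.75
eef_pos: [605.4, 226.9, 62.1]
ee_rot: [0.7, -0.099, 0.7, 0.099]
force: [0.2, 0.1, -0.6]
grip_width: 0.602
```

Call:
step_arm([
  [[0, 0, 0.2], 0],
  [[0, 0, 0.5], 0],
  [[0, 0, 0.8], 0],
  [[0, 0, 0.8], 0],
  [[0, 0, 0.5], 0],
])

```text
time_s: 32.25
eef_pos: [606.0, 227.1, 177.5]
ee_rot: [0.702, -0.099, 0.699, 0.099]
force: [-0.6, 0.6, -0.2]
grip_width: 0.6
```

Call:
step_arm([
  [[-0.5, -0.9, 0.2], 0],
  [[-0.5, -0.9, 0.2], 0],
  [[-0.5, -0.9, 0], 0],
  [[0, 0, 0], 0],
  [[0, 0, 0], 0],
])

```text
time_s: 32.75
eef_pos: [545.6, 118.6, 191.0]
ee_rot: [0.701, -0.098, 0.7, 0.098]
force: [0.0, 0.0, -0.5]
grip_width: 0.602
```

Run:
```python
from h import *
from rig import capture,ctrl
a=capture("wrist")["image"];s=capture("scene")["image"];t=capture("top")["image"]
cv2.imwrite("pics/f_w.png",a);cv2.imwrite("pics/f_s.png",s)
cv2.imwrite("pics/f_t.png",cv2.resize(t[140:340,120:480],None,fx=2.2,fy=2.2,interpolation=cv2.INTER_CUBIC));print(ctrl.sense()["time_s"],ctrl.sense()["eef_pos"])
```

```text
32.9 [545.79425974 119.7639749  190.16670958]
```

View pics/f_s.png

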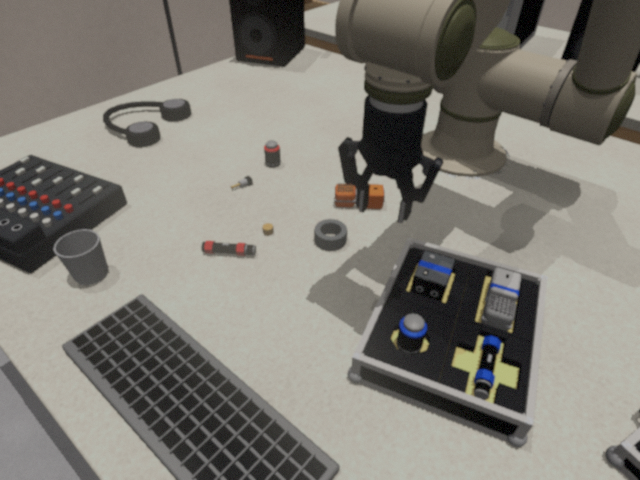

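View pics/f_t.png

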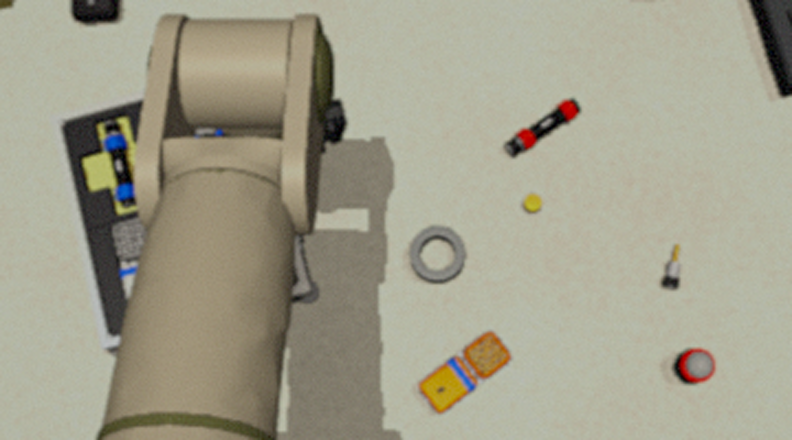

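View pics/f_w.png

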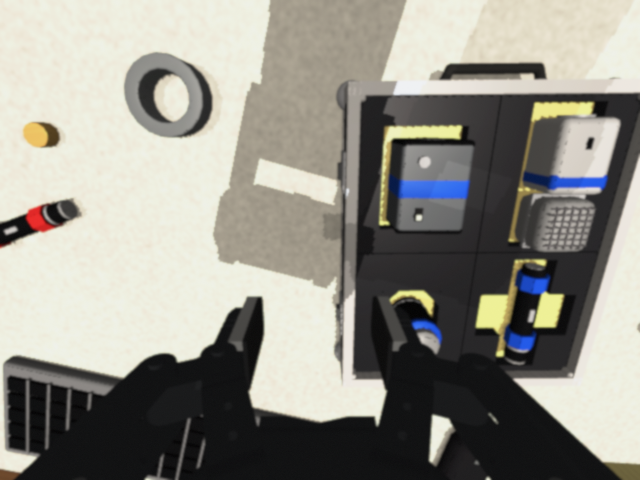

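Run:
```python
from h import *
from rig import capture
c=capture("scene");im=c["image"];cv2.imwrite("pics/f_z.png",cv2.resize(im[240:420,350:550],None,fx=4,fy=3.3,interpolation=cv2.INTER_CUBIC))
w=capture("wrist")
for n,k in(("scene",c),("wrist",w)):
    for p,_ in blobs(masks(k["image"])["blue"],20):
        print(n,p.mean(0).round(1),"z72",ray(k,[p.mean(0)],72)[0][:2].round(1),"z79",ray(k,[p.mean(0)],79)[0][:2].round(1),"z52",ray(k,[p.mean(0)],52)[0][:2].round(1))
print("drum expected scene px top",proj(c,[[603,227,92],[603,227,79],[603,227,32]]).round(1))
```

```text
scene [484.8 374.7] z72 [611.7 339.4] z79 [616.9 340. ] z52 [596.8 337.7]
scene [492.  340.9] z72 [556.  323.7] z79 [562.  324.5] z52 [538.9 321.4]
scene [412.1 330.3] z72 [612.6 230.6] z79 [617.8 232.7] z52 [597.8 224.6]
scene [505.2 288.3] z72 [450.3 296.9] z79 [457.7 298. ] z52 [429.  293.5]
scene [434.7 266.8] z72 [480.2 190.7] z79 [487.2 193.3] z52 [460.1 183.1]
scene [ 45.7 209.3] z72 [ 819.6 -430.9] z79 [ 822.  -419.7] z52 [ 812.9 -462.9]
scene [ 34.1 206. ] z72 [ 829.2 -457. ] z79 [ 831.4 -445.4] z52 [ 822.8 -489.9]
scene [ 11.  196.4] z72 [ 844.3 -520.9] z79 [ 846.4 -508.4] z52 [ 838.6 -556.4]
wrist [519.  340.8] z72 [585.4 316.8] z79 [582.  310.6] z52 [595.2 334.5]
wrist [426.8 327.7] z72 [595.5 233.9] z79 [591.8 230.1] z52 [606.1 244.9]
wrist [531.5 284.2] z72 [532.8 301.1] z79 [530.8 295.4] z52 [538.3 317.5]
wrist [428.4 188.7] z72 [482.8 189.2] z79 [482.3 186.6] z52 [484.3 196.6]
wrist [564.8 181.7] z72 [449.8 284.7] z79 [450.2 279.4] z52 [448.7 299.8]
drum expected scene px top [[415.6 315.8]
 [414.2 321.7]
 [409.6 341.7]]
```

View pics/f_z.png

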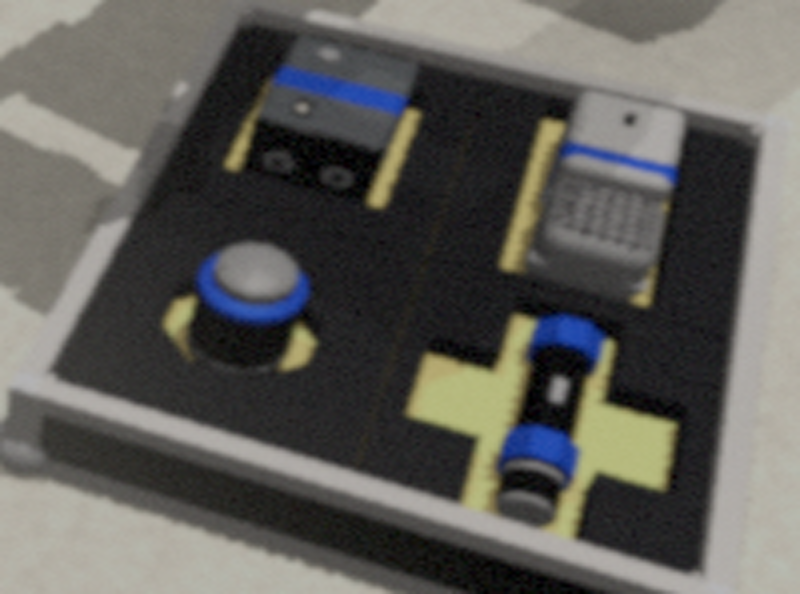

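```bash
python3 -c "
from rig import ticket
print(ticket.finish_job())"
```

```text
the job is handed in; nothing more can be done
None
```

The blue-banded kit is packed. The pencil microphone, studio microphone, direct-injection box and drum microphone were lowered into their matching foam pockets in that order. I handed the job in at about 33 s, with the gripper open and clear of everything.

**Final checks:**
- **In place:** The last scene and wrist pictures show all four in their pockets. The drum microphone stands upright with its mesh up, and the studio microphone and box are right side up. The measured positions are within a few millimetres of the pocket centres.
- **Touchdown:** For the pencil microphone, box and drum microphone, contact came within 0.2 mm of the height expected for the pocket floor.
- **Left alone:** I did not touch the red-banded microphones or the orange look-alike, and they look unmoved.

**What went wrong:** The studio microphone's first lowering was about 6 mm off along the slot, because its blue band is not at its exact mid-length. Its mesh end caught the end of the slot, with a peak of about 45 N up and 28 N sideways at the wrist. I take that force to have gone through the held microphone and not the gripper's body, so the 40 N limit should not apply, but I could not confirm it. The contact also tipped the microphone a few degrees in the grip.

I raised it, moved it back, and lowered it again with a lighter grip until it levelled on the floor at the expected height. I then released it. The picture after release shows it seated, with the full slot visible around it.

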